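# Put the two-tier sweets stand together

## Task

Put the two-tier sweets stand together on its tray: slide the shouldered brass spacer, foot down, onto the rod and, pushing lightly, turn it until its notch drops over the rod's cross pin and it stands flat on the boss; then lower the porcelain dish over it onto its shoulder; then push the knob down the rod until its flange sits flush on the dish's hub. Go gently: stop turning once the spacer has dropped, never force it on the pin, and do not lean on the porcelain, which cracks at about 30 N. Let go of everything and leave the other things on the sideboard where they stand.

Things in the scene. Friction and masses are not known exactly. Their poses are not given: they have to be found in the camera images.
- stand_seat (a point): The stand: round stainless tray fixed to the sideboard, 190 mm across, rim 23 mm high, a small loop handle at either side (along this point's +y and -y, out to 115 mm). This point is the middle of the flat top of its central boss (40 mm across, 16 mm above the sideboard, 5 mm above the tray's floor), z up. The rod rises from here.
- rod_tip (a point): Top of the stand's upright rod: round steel, 12 mm thick, bevelled tip 80 mm above stand_seat. From 1 to 10 mm below the tip two sprung wire bows stand 2 mm proud of its sides. The spacer passes them with little drag; the knob's bore grips them and needs a steady push of about 3 to 8 N to slide down, then stays where it is left.
- pin_mid (a point): Middle of the cross pin through the rod's foot, 3 mm above stand_seat: a round steel pin 26 mm long, 5 mm thick, lying flat, its top 5.5 mm above the boss. Its direction is not measured: it lies somewhere within 40 degrees (0.7 rad) either way of this point's x axis. It does not turn.
- sleeve_mid (a point): The spacer: loose shouldered brass sleeve, about 200 g, 66 mm tall, standing foot down; this point is on its axis 33 mm above the foot, z up. Wide lower part 34 mm in diameter and 40 mm high, narrow upper part (spigot) 22 mm in diameter and 26 mm high, bevelled at the top, bore 15.6 mm. Home, this point is 33 mm above stand_seat and the rod stands 14 mm out of its top. Held by the spigot.
- notch (a point): Middle of the spacer's foot. Across the foot a straight notch, 8.5 mm wide and 7 mm deep, runs right through along this point's x axis, so that it fits over the cross pin either way round. Notch off the pin, the spacer rests on the pin and stands 5.5 mm too high; in line within about 7 degrees it drops.
- dish_mid (a point): The upper dish: round white porcelain, about 250 g, 144 mm across, rim 17 mm high, floor 4 mm thick, with an upright central hub 32 mm in diameter, its top 28 mm above the dish's underside; bore through the hub 25 mm. This point is on the axis 14 mm above the underside, z up. Home on the spacer's shoulder it is 54 mm above stand_seat. Taken by the hub.
- knob_mid (a point): The knob (retainer): loose turned wooden knob, about 90 g, 52 mm tall, standing on its flange; this point is on its axis 26 mm above the underside, z up. Flange 36 mm across, 3.5 mm thick; above it a cylinder 26 mm across, rounded top. Blind bore in the underside 14 mm wide, 16 mm deep. Home, the flange lies on the hub's top: 40 mm above dish_mid, 94 mm above stand_seat.
- napkin_ring: Bystander: plain wooden napkin ring, 44 mm across, 30 mm high, no shoulder; origin at the middle of its underside. Not part of the stand.
- tumbler: Bystander: crystal-look clear plastic tumbler, 62 mm across, 95 mm tall; origin at the middle of its underside.
- tumbler_b: Bystander: a second tumbler like the first; origin at the middle of its underside.
- mould: Bystander: grey silicone mould with six round cups, 130 x 92 x 26 mm; origin at the middle of its underside, long side along x.
- tin: Bystander: closed blue tin with a lever clasp, 94 x 134 x 71 mm; origin at the middle of its underside, clasp at -x.
- tongs: Bystander: steel serving tongs lying flat, about 240 mm long along their x, 75 mm wide, 12 mm high; origin at the middle, on the sideboard.
Mind the look-alikes: they are no part of the job. What is shaped like the part that bears dish_mid but orange or turquoise is not meant.

How it is judged:
On the way, in this order (a step that is already met when the one before it is completed fails the run):
1. the spacer is home on the rod: foot on the boss with the cross pin in its notch, before the dish goes on (z of sleeve_mid in the frame of stand_seat below 0.035 m and horizontal distance between sleeve_mid and stand_seat below 0.004 m and angle between sleeve_mid's own z axis and vertical below 0.07 rad), for 0.2 s.
2. the dish rests on the spacer's shoulder, before the knob goes on (z of dish_mid in the frame of stand_seat between 0.05 and 0.0565 m and horizontal distance between dish_mid and stand_seat below 0.005 m and angle between dish_mid's own z axis and vertical below 0.07 rad), for 0.2 s.
3. the knob is pushed down the rod until its flange lies on the hub (z of knob_mid in the frame of dish_mid below 0.0418 m and horizontal distance between knob_mid and stand_seat below 0.004 m), for 0.2 s.
At the end, for the whole second after the job is handed in: Spacer on the boss, pin in its notch (2 mm in height, 4 mm off axis, 4 degrees); dish on its shoulder (2.5 mm, 5 mm, 4 degrees); knob flange on the hub (gap under 1.8 mm, 4 mm off axis, 5 degrees); all released; no bystander moved over 20 mm (all of step 1 and all of step 2 and all of step 3 and angle between knob_mid's own z axis and vertical below 0.09 rad); the robot touches nothing.
It fails at once if the spacer is forced against the pin, rod or boss (over 40 N) (contact force between sleeve and stand above 40 N).
It fails at once if the porcelain dish is pressed hard (over 30 N) by the knob, against the spacer or against the stand (contact force between dish and knob above 30 N or contact force between dish and sleeve above 30 N or contact force between dish and stand above 30 N).
It fails at once if a bystander is pushed more than 20 mm from its place (distance of any of napkin_ring, tumbler, tumbler_b, mould, tin, tongs from where it was at the start of the episode above 0.02 m).
It also fails if it takes over 72 s, if anything falls off the work surface, if the arm or the gripper's body presses on something with over 40 N, if the wrist force passes 120 N, or if a joint passes its speed limit or range.

## Robot

A 6-joint arm with a two-finger parallel gripper is mounted at the origin on the work surface. World frame = base frame: x ahead of the robot, y to its left, z up, the work surface at z = 0. Lengths are in m, angles in rad, forces in N, time in s.
With the tool pointing down it reaches from about 0.35 to 0.975 m from the base axis. Payload 17.4 kg.
Tool frame: the origin (TCP) lies between the finger pads; the fingertips stand 17 mm ahead of it and the grasp point (between the pads) lies 2 mm behind it (bot.finger_overhang is the distance from the TCP to the fingertips, in m); z points along the fingers, y is the direction in which the jaws open and shut (so a half turn about z gives the same grasp; the last joint's range is limited). The gripper opens to 85 mm and grips with 20 to 120 N. Pads are 22 mm wide; open, the fingers measure 114 mm over their backs; the gripper's body (76 mm by 85 mm) begins 54 mm behind the grasp point. The pads swing forward as they close: fully open they stand 13 mm farther back than shut.
Start: joints at [-1.268, 0.116, 1.442, -0, 1.584, -0.038], TCP at [0.226, -0.636, 0.248] pointing down, gripper open.
Joint ranges: [-2.83, 2.83], [-0.83, 2.19], [0.07, 2.5], [-1.14, 4.28], [0.01, 3], [-2.97, 2.97]. Speed limits (rad/s): [1.89, 1.89, 2.22, 3.14, 3.14, 3.14].

## Interface

Orientations are given as a rotation vector (axis times angle).
In Python, from bench import bot, read_camera gives the robot as it stands.
- The arm moves only by the tool send_rows, never from a script. Its argument "series" is a list that holds one entry, the list of rows, each a list of 5 numbers: the opening, from 0 (shut) to 1 (fully open), then the shift along the tool's x, y, z in m, then the turn about the tool's z in rad. In form: [[[fingers, tx, ty, tz, twist], ...]]. A call has 1 to 5 rows; each row is the pose to reach, as a shift and turn from the pose measured when the call began, along the tool's axes at that moment; what a row does not reach only later rows make up. A row lasts 1/10 s, in which the tool goes at most 50 mm and 8.59 degrees, less where a joint would pass 70% of its speed; a pose out of reach is approached as far as the arm can. A call with a gripper value outside its range is refused whole. The fingers move at their own pace and stop on an object; "newtons" is the grip in N (left out, the last holds). Time passes only in rows, so rows that repeat a pose let the fingers close. It gives the time, the measured TCP pose, the force and the opening at its end, in the units of the state.
- bot.observe(): the state, without advancing time (a new reading comes with each control period).
- read_camera(name): name is "scene" or "top" or "wrist"; returns a dict with "frame" (400x640x3 uint8, red, green, blue), "fx", "fy", "cx", "cy" (pixels), "R" (3x3) and "t" (3): a world point X has camera coordinates R X + t. Camera axes: x right, y down, z forward; pixel columns grow to the right and rows downward; lengths in m; the calibration is good to about 2 mm. The wrist camera is an equidistant fisheye: a pixel r from the principal point sees the ray r / f radians off the axis. A picture is of the moment at which its call begins. There is no depth.
- bot.hand_in(): hands the job in, once; it reports no verdict.
The state is a dict: "time_s": time; "joints": joint angles; "dq": joint speeds; "tau": joint torques, N m; "position": TCP position; "ee_rot": TCP orientation; "contact_force": force on the tool from outside, world axes, zero at the start; "ft_torque": the same for the moment, N m; "opening": finger opening in m.
Only numpy, scipy, OpenCV 4.12 (cv2) and the standard library are available. Lean on these libraries where they do the work, as an engineer would, in place of code of your own. Each camera call takes 0.05 s, during which the arm holds its last target.

## Working session

There is one attempt and no reset: what is moved stays moved. The work goes in short steps, Python scripts to look and compute and a tool call to move; the robot and the scene stay as the last step left them, time stands still between calls to the robot, and variables do not carry over. Pictures are saved under pics/ and viewed, and the job is handed in when it is done.

Besides the shell and the picture viewer there is one more tool, called after ">>>" as name(argument=value, ...) on one line, values as JSON. send_rows: Moves the arm, as the interface text tells. Its arguments: {"type":"object","properties":{"series":{"type":"array"},"newtons":{"type":"number"}},"required":["series"]}

```bash
ls; mkdir -p pics; python3 - <<'E'
from bench import bot, read_camera
import cv2
print(bot.observe())
for n in ["scene","top","wrist"]:
    c=read_camera(n); cv2.imwrite(f"pics/{n}0.png",c["frame"][:,:,::-1]); print(n,c["fx"],c["fy"],c["cx"],c["cy"],c["R"],c["t"])
E
```

```text
pics
{'time_s': 0.0, 'joints': array([-1.26775447e+00,  1.16464914e-01,  1.44226701e+00, -2.08396797e-05,
        1.58400320e+00, -3.77999896e-02]), 'dq': array([ 1.03473758e-03, -1.08903422e-03, -5.60826184e-05, -1.46525780e-03,
        1.73093615e-03, -9.22284876e-04]), 'tau': array([ 4.19209449e-03, -7.31970906e+01, -6.32486773e+01,  1.83888601e-04,
        6.31871779e-03,  1.22428821e-05]), 'position': array([ 0.22557341, -0.63600745,  0.24757529]), 'ee_rot': array([-3.09496861e+00, -5.32613292e-01,  2.69650540e-04]), 'contact_force': array([-0.17166314,  0.60177485,  0.15439107]), 'ft_torque': array([ 0.04273078, -0.00918794, -0.00586917]), 'opening': 0.08537278829172747}
scene 448.67552034893146 448.67552034893146 315.4026847778331 201.73815049211402 [[ 0.53446089  0.84494014 -0.02068115]
 [ 0.55224451 -0.36763277 -0.74824605]
 [-0.63982619  0.3884872  -0.66309889]] [-0.33277416 -0.17144577  1.80329888]
top 491.2434233311112 491.2434233311112 317.9596651642994 198.69579815114673 [[ 1.77415041e-02 -9.99840476e-01  2.06423174e-03]
 [-9.87000756e-01 -1.78434276e-02 -1.59722009e-01]
 [ 1.59733363e-01  7.96310394e-04 -9.87159875e-01]] [0.08386595 0.48880397 1.51570935]
wrist 309.70691628693146 309.70691628693146 318.71991548909324 197.01378033758573 [[ 0.33523662 -0.94213204 -0.00190432]
 [-0.90379714 -0.32216542  0.28170938]
 [-0.26602093 -0.09271818 -0.95949789]] [-0.6746217  -0.03896047  0.37925462]
```

View pics/scene0.png

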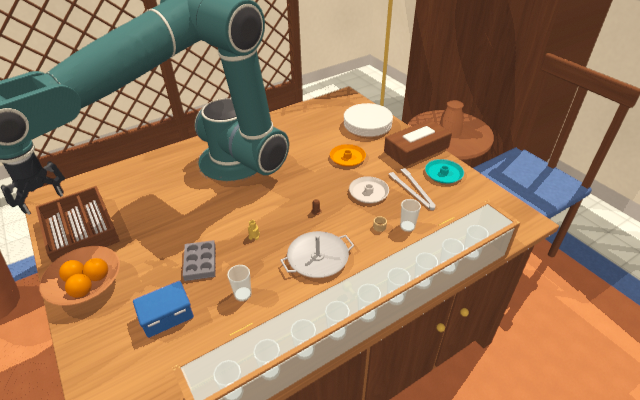

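View pics/top0.png

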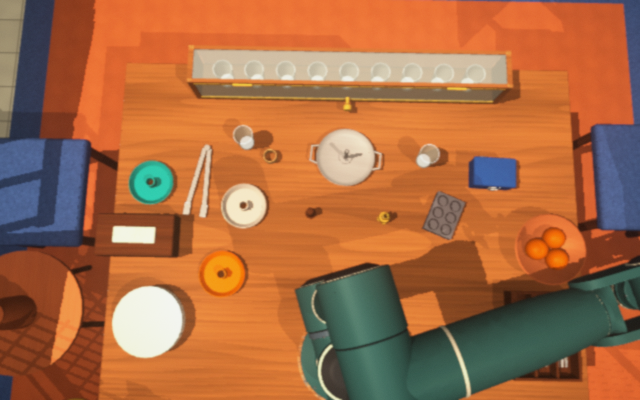

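View pics/wrist0.png

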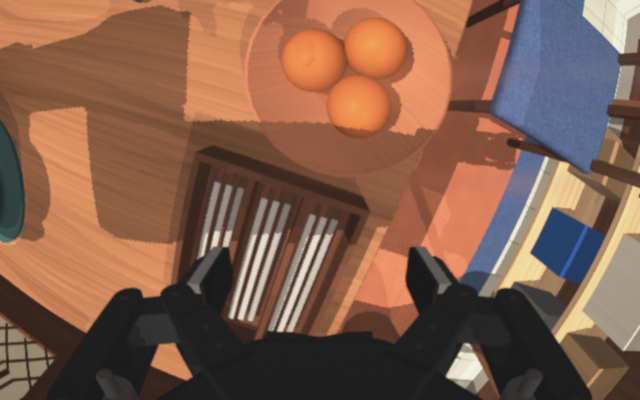

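The scene holds the white dish at top (245,205), the dark knob at (312,212), the brass spacer at (385,217) and the tray with its rod at (346,156). The orange dish (222,272) and the turquoise dish (152,182) are look-alikes. I'll enlarge these.

```bash
cat > h.py <<'E'
import numpy as np, cv2
from bench import bot, read_camera
from scipy.spatial.transform import Rotation as Rn
def crop(img,u,v,w,h,s,name):
    u0,v0=int(u-w/2),int(v-h/2); u0=max(u0,0);v0=max(v0,0)
    c=img[v0:v0+h,u0:u0+w,::-1]; c=cv2.resize(c,None,fx=s,fy=s,interpolation=cv2.INTER_CUBIC)
    for k in range(0,c.shape[1],10*s): cv2.putText(c,str(u0+k//s),(k,8),0,.3,(0,0,255),1); cv2.line(c,(k,9),(k,13),(0,0,255),1)
    for k in range(0,c.shape[0],10*s): cv2.putText(c,str(v0+k//s),(0,k+3),0,.3,(0,0,255),1)
    cv2.imwrite(name,c)
def ray(c,u,v,fish=False):
    x,y=(u-c["cx"])/c["fx"],(v-c["cy"])/c["fy"]
    if fish:
        r=np.hypot(x,y); d=np.array([np.sin(r)*x/r,np.sin(r)*y/r,np.cos(r)]) if r>1e-9 else np.array([0,0,1.])
    else: d=np.array([x,y,1.])
    return -c["R"].T@c["t"], c["R"].T@d
def at(c,u,v,z,fish=False):
    o,d=ray(c,u,v,fish); return o+d*(z-o[2])/d[2]
def proj(c,X,fish=False):
    p=c["R"]@np.asarray(X,float)+c["t"]
    if fish:
        r=np.hypot(p[0],p[1]); th=np.arctan2(r,p[2]); return np.array([c["cx"]+c["fx"]*th*p[0]/r,c["cy"]+c["fy"]*th*p[1]/r])
    return np.array([c["cx"]+c["fx"]*p[0]/p[2],c["cy"]+c["fy"]*p[1]/p[2]])
def toolmove(target,yaw_dir=None):
    s=bot.observe(); R=Rn.from_rotvec(s["ee_rot"]).as_matrix()
    d=R.T@(np.asarray(target)-s["position"])
    print("tool shift",d.round(4),"pos",s["position"].round(4),"yaxis",R[:,1].round(3),"z",R[:,2].round(3)); return d
E
python3 - <<'E'
from h import *
t=read_camera("top")["frame"]; s=read_camera("scene")["frame"]
crop(t,346,156,90,70,8,"pics/t_tray.png")
crop(t,320,212,160,50,5,"pics/t_row.png")
crop(t,245,205,60,60,8,"pics/t_dish.png")
crop(s,318,240,150,100,5,"pics/s_mid.png")
E
```

```text
(no output)
```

View pics/t_tray.png

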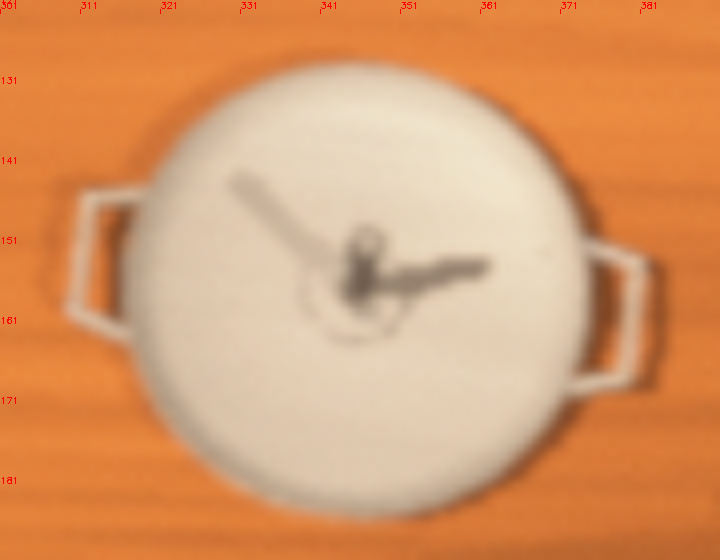

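View pics/t_row.png

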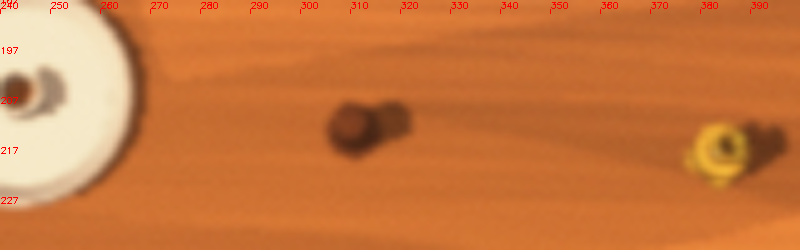

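View pics/t_dish.png

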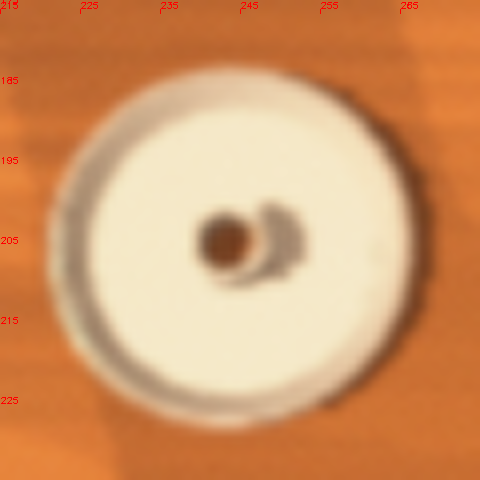

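View pics/s_mid.png

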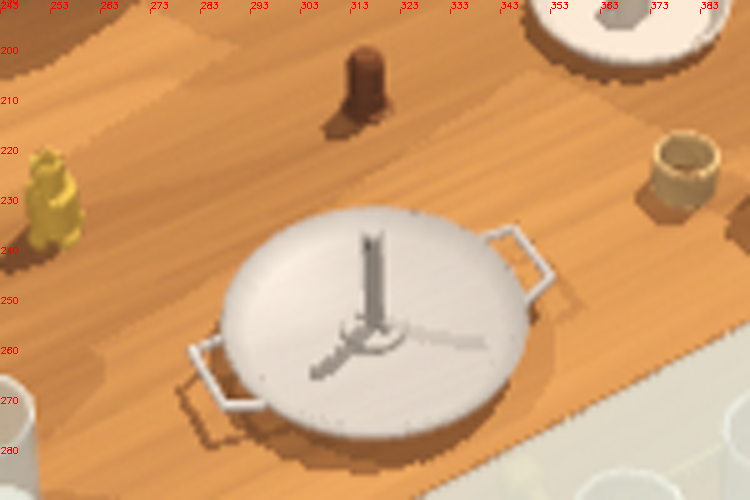

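```bash
python3 - <<'E'
from h import *
c=read_camera("top")
print("tray",at(c,345.3,157,.023)); print("rod tip",at(c,346.5,151.3,.096))
print("handles",at(c,311,153.5,.02),at(c,379,159,.02))
print("dish rim",at(c,243.6,205.8,.017),"bore top",at(c,242.8,204.9,.028))
print("knob top",at(c,310,211.5,.05))
print("spacer top",at(c,384.6,216,.066))
s=read_camera("scene")
print("scene: spacer",at(s,252.2,222,.066),"knob",at(s,315.5,204,.04),"tray",at(s,317.5,256.5,.016),"rod",at(s,317,236.5,.096),"dish",at(s,369,189,.017))
E
```

```text
tray [0.62842954 0.00638297 0.023     ]
rod tip [0.62829384 0.00682696 0.096     ]
handles [0.63884036 0.11790109 0.02      ] [ 0.62450931 -0.10329849  0.02      ]
dish rim [0.46346805 0.33031544 0.017     ] bore top [0.46472691 0.33129217 0.028     ]
knob top [0.44443832 0.11678402 0.05      ]
spacer top [ 0.43239982 -0.11447927  0.066     ]
scene: spacer [ 0.43718159 -0.12001296  0.066     ] knob [0.45156762 0.10957949 0.04      ] tray [ 0.63729697 -0.00122337  0.016     ] rod [0.6302789  0.00315059 0.096     ] dish [0.46803556 0.32719505 0.017     ]
```

```bash
python3 - <<'E'
from h import *
c=read_camera("wrist"); s=bot.observe(); R=Rn.from_rotvec(s["ee_rot"]).as_matrix()
o=-c["R"].T@c["t"]; print(R.round(3)); print("cam in tool",R.T@(o-s["position"])); print("cam axes in tool",(R.T@c["R"].T).round(3)); 
toolmove([0.42,-0.13,0.25])
E
```

```text
[[ 0.943  0.334 -0.   ]
 [ 0.334 -0.943  0.   ]
 [ 0.    -0.    -1.   ]]
cam in tool [ 0.07021434  0.00029328 -0.12588043]
cam axes in tool [[ 0.001 -0.959 -0.282]
 [ 1.     0.001 -0.001]
 [ 0.001 -0.282  0.959]]
tool shift [ 0.3524 -0.4121 -0.0017] pos [ 0.2256 -0.6362  0.2482] yaxis [ 0.334 -0.943 -0.   ] z [-0.  0. -1.]
```

>>> send_rows(series=[[[1, 0.352, -0.412, 0, 0], [1, 0.352, -0.412, 0, 0], [1, 0.352, -0.412, 0, 0], [1, 0.352, -0.412, 0, 0], [1, 0.352, -0.412, 0, 0]]])

```text
time_s: 0.9
position: [0.3153, -0.4009, 0.2483]
ee_rot: [3.096, 0.532, 0.0]
contact_force: [0.8, -0.0, 0.8]
opening: 0.0854
```

```bash
python3 -c "
from h import *
toolmove([0.42,-0.13,0.25]);s=bot.observe();print(s['time_s'],s['dq'].round(2),s['joints'].round(2))"
```

```text
tool shift [ 0.1891 -0.2204 -0.0017] pos [ 0.3153 -0.4009  0.2483] yaxis [ 0.334 -0.943  0.   ] z [ 0. -0. -1.]
0.9 [ 0.78 -0.62  0.52  0.    0.1   0.77] [-0.95 -0.25  1.79  0.    1.6   0.28]
```

>>> send_rows(series=[[[1, 0.189, -0.22, 0, 0.15], [1, 0.189, -0.22, 0, 0.3], [1, 0.189, -0.22, 0, 0.34], [1, 0.189, -0.22, 0, 0.34], [1, 0.189, -0.22, 0, 0.34]]])

```text
time_s: 1.4
position: [0.4023, -0.1751, 0.2487]
ee_rot: [3.141, -0.0, 0.002]
contact_force: [0.9, 0.1, -0.1]
opening: 0.0851
```

>>> send_rows(series=[[[1, 0, 0, 0, 0], [1, 0, 0, 0, 0]]])

```text
time_s: 1.6
position: [0.4026, -0.1741, 0.2489]
ee_rot: [3.141, 0.004, 0.003]
contact_force: [0.7, 0.3, -0.1]
opening: 0.0855
```

```bash
python3 - <<'E'
from h import *
toolmove([0.42,-0.13,0.25])
c=read_camera("wrist"); f=c["frame"]; cv2.imwrite("pics/w1.png",f[:,:,::-1])
p=proj(c,[.433,-.115,.066],True); print(p); np.savez("w1.npz",**c)
crop(f,p[0],p[1],110,90,7,"pics/w1c.png")
E
```

```text
tool shift [ 0.0175 -0.0441 -0.0011] pos [ 0.4026 -0.1741  0.2489] yaxis [ 0.003 -1.     0.001] z [ 0.002 -0.001 -1.   ]
[259.77119053 149.03720649]
```

View pics/w1.png

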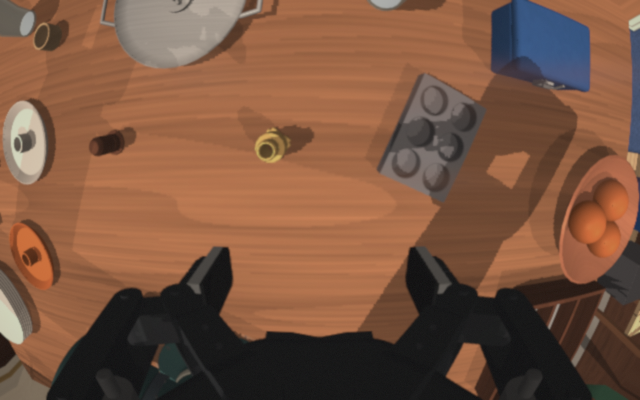

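View pics/w1c.png

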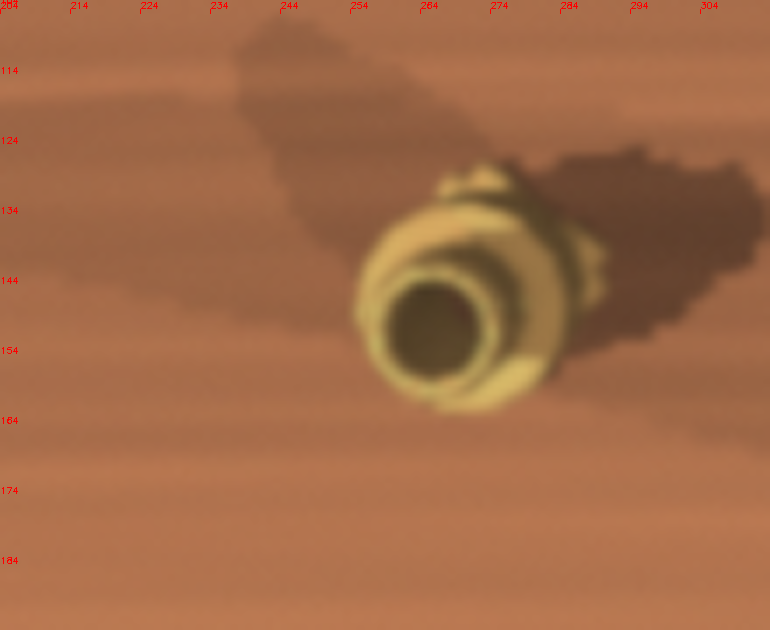

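```bash
python3 - <<'E'
from h import *
c=dict(np.load("w1.npz"))
print("spacer top",at(c,265.3,150.7,.066,True),"shoulder",at(c,204+462/7-.4,104+305/7-.4,.04,True))
P=at(c,265.3,150.7,.066,True)
for z in (0,.007,.04,.066): print(z,proj(c,[P[0],P[1],z],True))
print([ (at(c,u,v,.004,True)-P)[:2].round(4) for u,v in [(268,131),(274,129.5),(278.5,132),(288,138),(289.5,146)]])
toolmove([P[0]-.005,P[1]+.1,.15]); toolmove([P[0],P[1],.25])
E
```

```text
spacer top [ 0.4312096  -0.12067219  0.066     ] shoulder [ 0.4315612  -0.12104571  0.04      ]
0 [274.35634318 143.41204444]
0.007 [273.54281645 144.06332935]
0.04 [269.27196176 147.49339664]
0.066 [265.3 150.7]
[array([0.0157, 0.0069]), array([ 0.0174, -0.0004]), array([ 0.0142, -0.0059]), array([ 0.0068, -0.0173]), array([-0.0029, -0.0189])]
tool shift [ 0.0239 -0.1545  0.0987] pos [ 0.4023 -0.1751  0.2488] yaxis [ 0.001 -1.     0.001] z [ 0.001 -0.001 -1.   ]
tool shift [ 0.0289 -0.0544 -0.0012] pos [ 0.4023 -0.1751  0.2488] yaxis [ 0.001 -1.     0.001] z [ 0.001 -0.001 -1.   ]
```

>>> send_rows(series=[[[1, 0.05, -0.01, 0.04, 0.15], [1, 0.071, -0.012, 0.08, 0.3], [1, 0.071, -0.012, 0.12, 0.45], [1, 0.071, -0.012, 0.15, 0.6], [1, 0.071, -0.012, 0.15, 0.75]]])

```text
time_s: 2.15
position: [0.4712, -0.164, 0.0937]
ee_rot: [2.918, -1.161, -0.009]
contact_force: [-0.6, -0.8, 0.1]
opening: 0.0857
```

>>> send_rows(series=[[[1, 0, 0, 0, 0.04], [1, 0, 0, 0, 0.04]]])

```text
time_s: 2.35
position: [0.4704, -0.1655, 0.0928]
ee_rot: [2.892, -1.224, -0.012]
contact_force: [0.4, 0.4, 0.6]
opening: 0.0853
```

```bash
python3 - <<'E'
from h import *
toolmove([0.4312,-0.1207,0.07])
c=read_camera("wrist"); f=c["frame"]; cv2.imwrite("pics/w2.png",f[:,:,::-1])
p=proj(c,[.431,-.121,.033],True); print(p,bot.observe()["joints"]); np.savez("w2.npz",**c)
crop(f,p[0],p[1],110,90,7,"pics/w2c.png")
E
```

```text
tool shift [-0.0594 -0.0031  0.0231] pos [ 0.4704 -0.1655  0.0928] yaxis [-0.718 -0.696  0.004] z [-0.007  0.002 -1.   ]
[312.69067271 297.51166322] [-3.88630316e-01 -1.84273407e-01  1.98988890e+00 -6.89607783e-04
  1.34250834e+00  1.98069592e+00]
```

View pics/w2c.png

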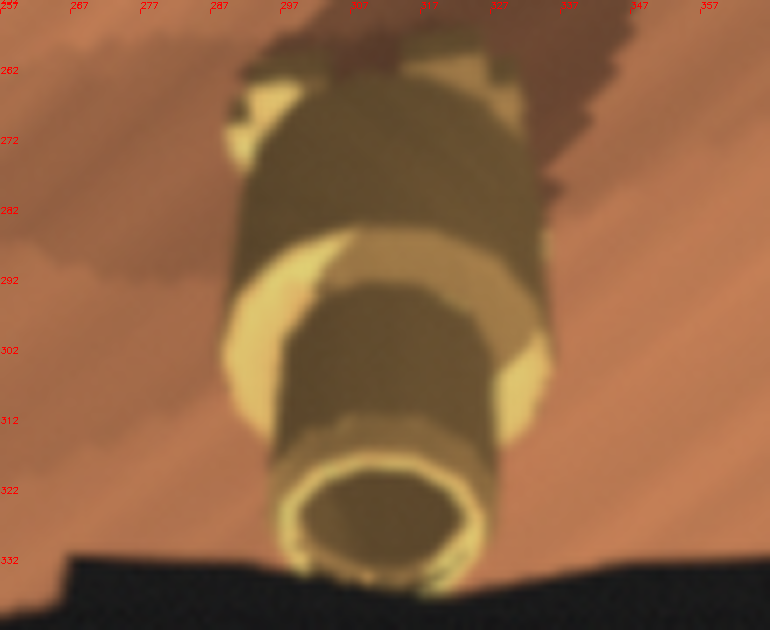

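```bash
python3 - <<'E'
from h import *
c=dict(np.load("w2.npz"))
f=lambda x,y:(257+x/7-.4,252+y/7-.4)
P=at(c,*f(383,517),.066,True); print("top",P)
P2=at(c,*f(388,345),.04,True); print("shoulder",P2)
Q=(P+P2)/2
for xy in [(328,60),(328,80),(402,60),(402,75),(240,120),(520,100)]:
    for z in (0.,.007):
        d=(at(c,*f(*xy),z,True)-Q)[:2]; print(xy,z,d.round(4),np.hypot(*d).round(4),np.degrees(np.arctan2(d[1],d[0])).round(1))
# reverse: draw hypotheses
im=cv2.imread("pics/w2c.png")
a0=np.radians(-47)
for z,col in((0,(255,0,0)),(.007,(0,255,0)),(.04,(0,0,255))):
    for a in np.arange(0,2*np.pi,.05):
        u=proj(c,[Q[0]+.017*np.cos(a),Q[1]+.017*np.sin(a),z],True); cv2.circle(im,(int((u[0]-257+.4)*7),int((u[1]-252+.4)*7)),1,col,-1)
cv2.imwrite("pics/w2d.png",im)
E
```

```text
top [ 0.4322119  -0.12159633  0.066     ]
shoulder [ 0.43266409 -0.12220063  0.04      ]
(328, 60) 0.0 [ 0.0132 -0.0032] 0.0136 -13.6
(328, 60) 0.007 [ 0.0156 -0.0062] 0.0168 -21.6
(328, 80) 0.0 [ 0.0115 -0.0013] 0.0115 -6.4
(328, 80) 0.007 [ 0.0139 -0.0043] 0.0146 -17.3
(402, 60) 0.0 [ 0.0072 -0.0091] 0.0116 -51.5
(402, 60) 0.007 [ 0.0098 -0.0119] 0.0154 -50.5
(402, 75) 0.0 [ 0.0059 -0.0077] 0.0097 -52.6
(402, 75) 0.007 [ 0.0085 -0.0105] 0.0135 -51.1
(240, 120) 0.0 [0.0151 0.0098] 0.018 33.0
(240, 120) 0.007 [0.0174 0.0064] 0.0185 20.2
(520, 100) 0.0 [-0.0062 -0.0147] 0.0159 -112.8
(520, 100) 0.007 [-0.0032 -0.0173] 0.0176 -100.4
```

View pics/w2d.png

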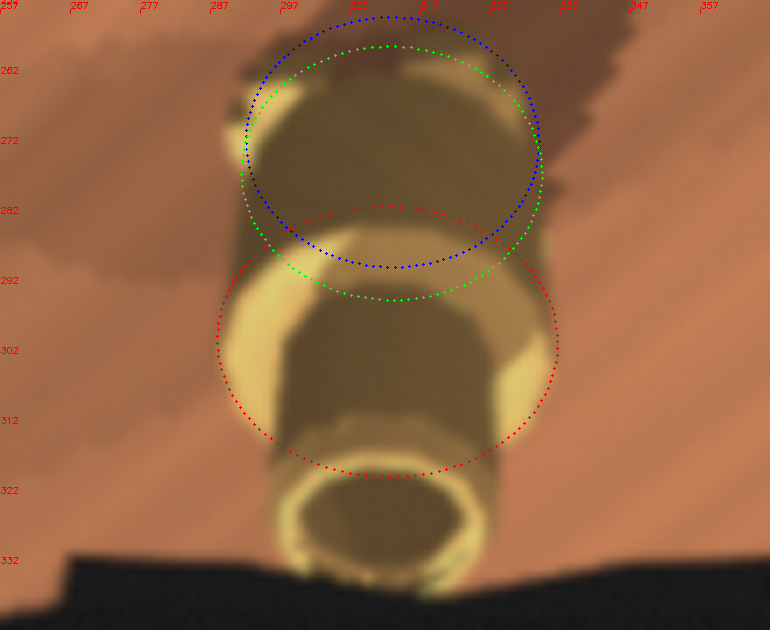

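```bash
python3 - <<'E'
from h import *
c=read_camera("scene"); Q=np.array([.4325,-.1215])
print("cam",-c["R"].T@c["t"])
s=16;u0,v0=235,210
im=cv2.resize(c["frame"][v0:v0+36,u0:u0+40,::-1],None,fx=s,fy=s,interpolation=cv2.INTER_CUBIC)
im2=im.copy()
def dot(X,col):
    u=proj(c,X); cv2.circle(im2,(int((u[0]-u0+.5)*s),int((u[1]-v0+.5)*s)),2,col,-1)
for z,r,col in((0,.017,(255,0,0)),(.007,.017,(0,255,0)),(.04,.017,(0,0,255)),(.066,.011,(255,255,0))):
    for a in np.arange(0,2*np.pi,.05): dot([Q[0]+r*np.cos(a),Q[1]+r*np.sin(a),z],col)
for a,col in((-35,(255,255,255)),(-45,(255,0,255))):
    a=np.radians(a); e=np.array([np.cos(a),np.sin(a)]);n=np.array([-e[1],e[0]])
    for w in(-.00425,.00425):
        for z in np.linspace(0,.007,8): dot([*(Q+.0165*e+w*n),z],col)
cv2.imwrite("pics/s2.png",np.hstack([im,im2])[:, :][:,:].copy() if False else cv2.resize(np.vstack([im[:300],im2[:300]]) if False else np.hstack([im,im2]),(800,360)))
E
```

```text
cam [ 1.42633262 -0.48241337  1.06059971]
```

View pics/s2.png

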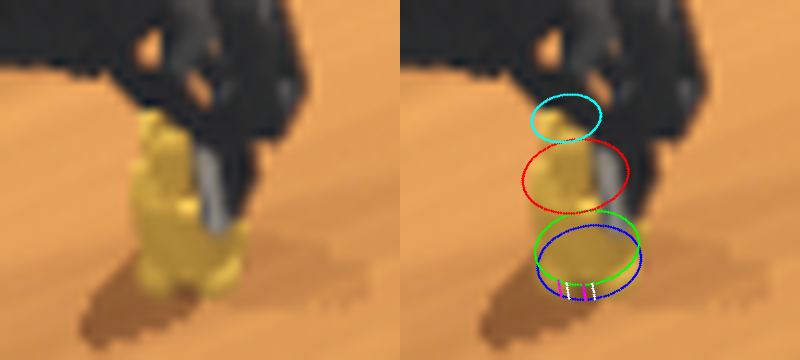

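```bash
python3 - <<'E'
from h import *
im=cv2.imread("pics/scene0.png"); s=20;u0,v0=238,214
im=cv2.resize(im[v0:v0+30,u0:u0+32],None,fx=s,fy=s,interpolation=cv2.INTER_CUBIC)
for k in range(0,32,4): cv2.putText(im,str(u0+k),(k*s,10),0,.35,(0,0,255),1)
cv2.imwrite("pics/s3.png",im[:600])
E
```

```text
(no output)
```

View pics/s3.png

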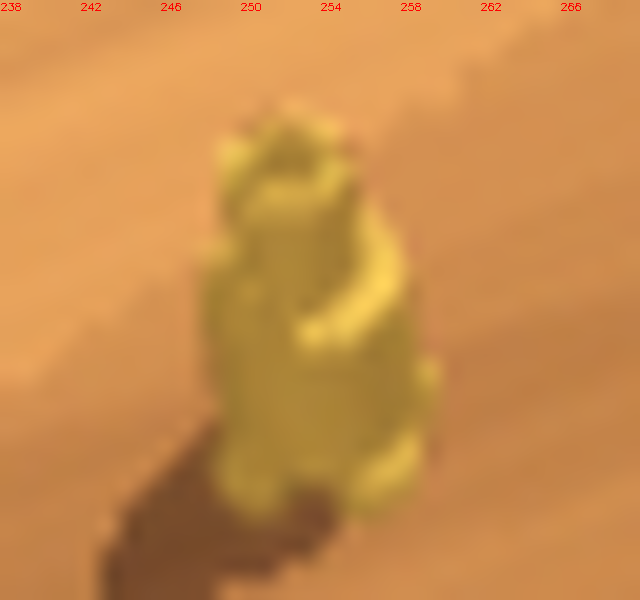

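```bash
python3 - <<'E'
from h import *
toolmove([0.505,-0.163,0.045])
E
```

```text
tool shift [ 0.0224 -0.026   0.0486] pos [ 0.471  -0.1652  0.0938] yaxis [-0.716 -0.698  0.003] z [-0.006  0.002 -1.   ]
```

>>> send_rows(series=[[[1, 0.022, -0.026, 0.02, -0.14], [1, 0.022, -0.026, 0.045, -0.26], [1, 0.022, -0.026, 0.045, -0.26], [1, 0.022, -0.026, 0.045, -0.26]]])

```text
time_s: 2.85
position: [0.5045, -0.163, 0.049]
ee_rot: [-3.027, 0.839, 0.01]
contact_force: [-0.5, -0.1, -0.1]
opening: 0.0857
```

```bash
python3 - <<'E'
from h import *
toolmove([0.4325,-0.1215,0.07])
c=read_camera("wrist"); f=c["frame"]; cv2.imwrite("pics/w3.png",f[:,:,::-1])
p=proj(c,[.4325,-.1215,.02],True); print(p); np.savez("w3.npz",**c)
crop(f,p[0],p[1],80,60,10,"pics/w3c.png")
E
```

```text
tool shift [-0.0832  0.0015 -0.0205] pos [ 0.5045 -0.163   0.049 ] yaxis [-0.515 -0.857  0.002] z [-0.006  0.002 -1.   ]
[318.89518053 349.91810157]
```

View pics/w3c.png

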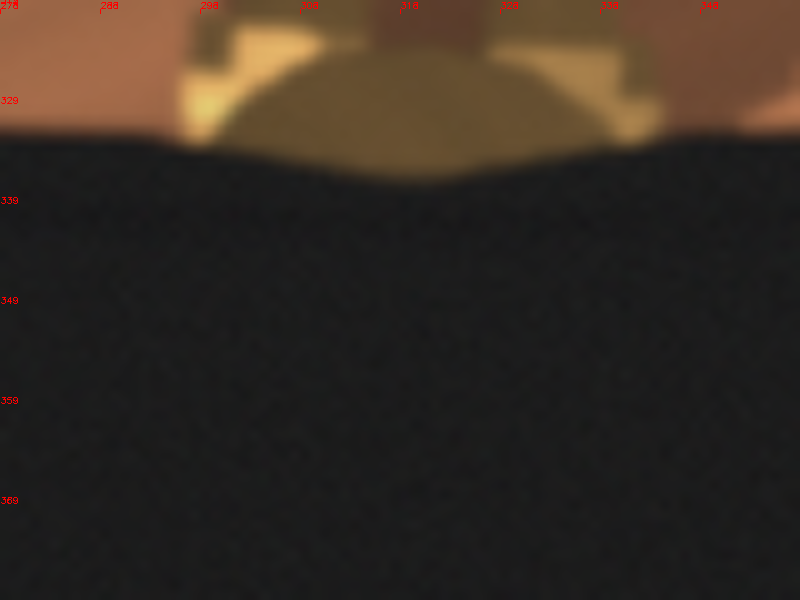

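>>> send_rows(series=[[[1, -0.02, 0, -0.04, 0], [1, -0.05, 0.001, -0.07, 0], [1, -0.083, 0.001, -0.07, 0], [1, -0.083, 0.001, -0.07, 0], [1, -0.083, 0.001, -0.07, 0]]])

```text
time_s: 3.4
position: [0.4336, -0.1215, 0.1219]
ee_rot: [3.027, -0.841, -0.002]
contact_force: [0.3, -0.2, -0.9]
opening: 0.0855
```

```bash
python3 - <<'E'
from h import *
toolmove([0.4325,-0.1215,0.061])
c=read_camera("wrist"); f=c["frame"]; cv2.imwrite("pics/w4.png",f[:,:,::-1])
p=proj(c,[.4325,-.1215,.066],True); print(p); np.savez("w4.npz",**c)
crop(f,p[0],p[1],80,60,10,"pics/w4c.png"); print(int(p[0]-40),int(p[1]-30))
E
```

```text
tool shift [-0.0008  0.0005  0.0609] pos [ 0.4336 -0.1215  0.1219] yaxis [-0.516 -0.857  0.001] z [-0.002  0.    -1.   ]
[317.66909445 224.75504355]
277 194
```

View pics/w4c.png

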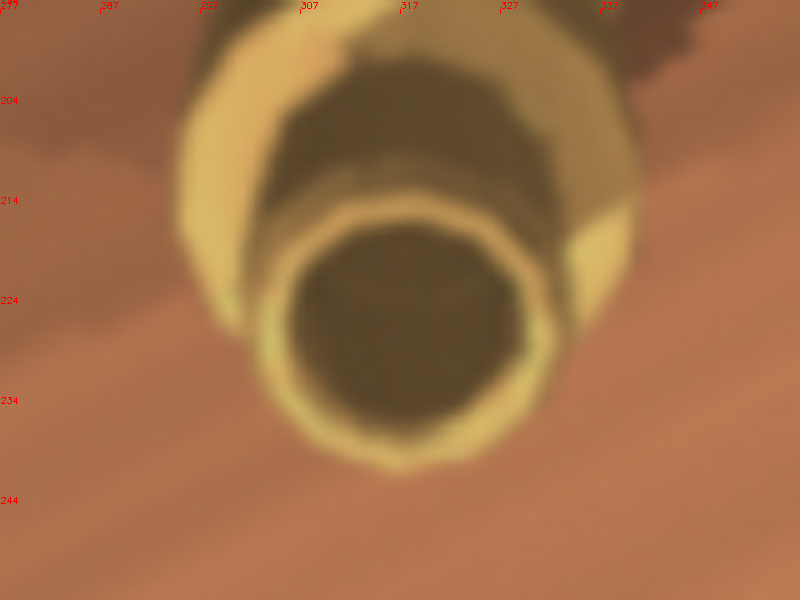

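```bash
python3 - <<'E'
from h import *
c=dict(np.load("w4.npz"))
P=at(c,317.2,226.3,.066,True); print(P); toolmove([P[0],P[1],.061])
P=at(c,277+408/10-.5,194+210/10-.5,.04,True); print(P)
E
```

```text
[ 0.43175264 -0.1207037   0.066     ]
tool shift [-0.0022  0.0002  0.0604] pos [ 0.4339 -0.1217  0.1214] yaxis [-0.516 -0.857  0.001] z [-0.003  0.    -1.   ]
[ 0.43058086 -0.119972    0.04      ]
```

>>> send_rows(newtons=30, series=[[[1, -0.002, 0, 0.03, 0], [1, -0.0025, 0, 0.055, 0], [1, -0.0025, 0, 0.0605, 0], [0.5, -0.0025, 0, 0.0605, 0], [0, -0.0025, 0, 0.0605, 0]]])

```text
time_s: 3.95
position: [0.4323, -0.1207, 0.062]
ee_rot: [3.026, -0.842, -0.003]
contact_force: [-0.1, 1.0, 0.3]
opening: 0.0587
```

>>> send_rows(series=[[[0, 0, 0, 0, 0], [0, 0, 0, 0, 0], [0, 0, 0, 0, 0]]])

```text
time_s: 4.25
position: [0.4328, -0.1208, 0.063]
ee_rot: [3.026, -0.842, -0.0]
contact_force: [0.4, 1.1, 4.1]
opening: 0.0205
```

>>> send_rows(series=[[[0, 0, 0, -0.02, 0], [0, 0, 0, -0.04, 0], [0, 0, 0, -0.08, 0], [0, 0, 0, -0.12, 0], [0, 0, 0, -0.12, 0]]])

```text
time_s: 4.75
position: [0.4344, -0.1213, 0.1886]
ee_rot: [3.026, -0.842, 0.011]
contact_force: [0.8, -0.7, -1.5]
opening: 0.0203
```

```bash
python3 - <<'E'
from h import *
s=bot.observe(); print(s["position"],s["contact_force"],s["opening"])
c=read_camera("wrist"); f=c["frame"]; cv2.imwrite("pics/w5.png",f[:,:,::-1]); np.savez("w5.npz",pos=s["position"],rv=s["ee_rot"],**c)
print(c["R"]@s["position"]+c["t"])
toolmove([.52,.005,.18])
E
```

```text
[ 0.43435408 -0.12131444  0.18856352] [ 0.77878873 -0.7201686  -1.49998397] 0.02030239272680452
[-0.00116114  0.03241211  0.1408159 ]
tool shift [ 0.0088 -0.1525  0.0056] pos [ 0.4336 -0.1211  0.1855] yaxis [-0.516 -0.856 -0.001] z [ 0.004 -0.002 -1.   ]
```

View pics/w5.png

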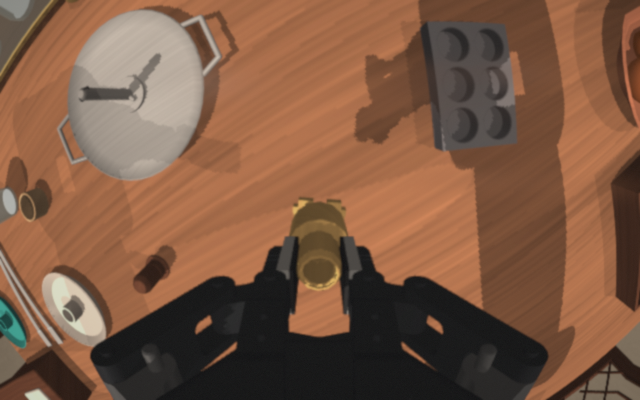

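>>> send_rows(series=[[[0, -0.009, -0.209, -0.014, 0], [0, -0.009, -0.209, -0.014, 0], [0, -0.009, -0.209, -0.014, 0], [0, -0.009, -0.209, -0.014, 0], [0, -0.009, -0.209, -0.014, 0]]])

```text
time_s: 5.3
position: [0.5347, 0.0663, 0.198]
ee_rot: [3.028, -0.837, 0.003]
contact_force: [-0.1, -0.5, -1.7]
opening: 0.0205
```

```bash
python3 - <<'E'
from h import *
s=bot.observe(); print(s["position"],s["contact_force"],s["opening"],s["dq"].round(2))
c=read_camera("wrist"); f=c["frame"]; cv2.imwrite("pics/w6.png",f[:,:,::-1]); np.savez("w6.npz",**c)
p=proj(c,[.63,.005,.02],True); print(p,int(p[0]-50),int(p[1]-37))
crop(f,p[0],p[1],100,75,8,"pics/w6c.png")
E
```

```text
[0.53469469 0.06629676 0.1979917 ] [-0.14192381 -0.48437105 -1.67133496] 0.020460836451816036 [ 0.1   0.09 -0.08 -0.02  0.01  0.09]
[321.40938206  65.94998445] 271 28
```

View pics/w6.png

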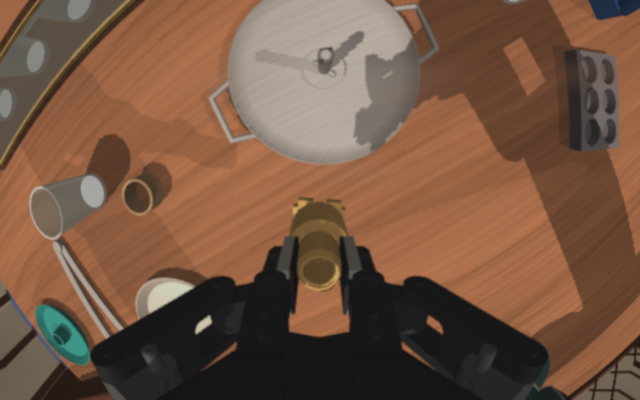

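View pics/w6c.png

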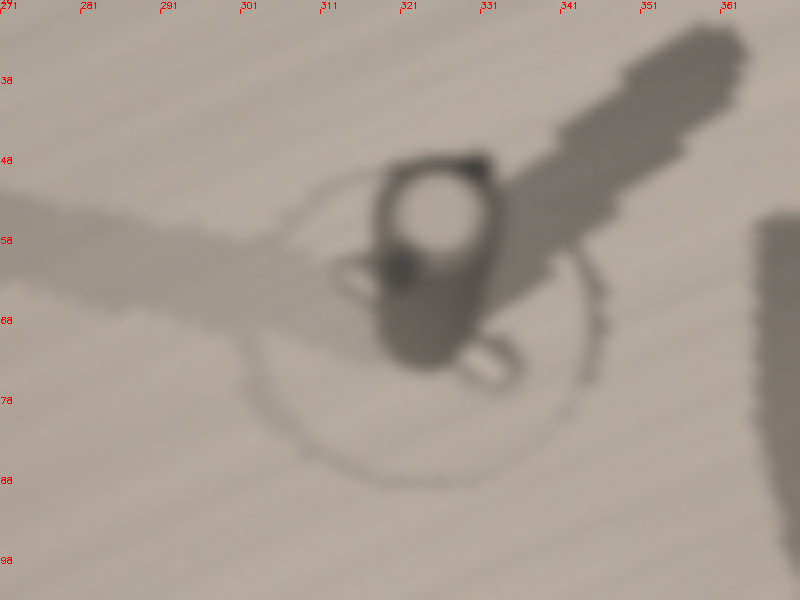

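```bash
python3 - <<'E'
from h import *
c=dict(np.load("w6.npz"))
f=lambda x,y:(271+x/8-.44,28+y/8-.44)
A=at(c,*f(338,268),.019,True);B=at(c,*f(520,370),.019,True)
d=B-A; print(A,B,np.hypot(*d[:2]),np.degrees(np.arctan2(d[1],d[0])),(A+B)/2)
A=at(c,*f(358,280),.0205,True);B=at(c,*f(490,360),.0205,True)
d=B-A; print(np.degrees(np.arctan2(d[1],d[0])),(A+B)/2)
T=at(c,*f(439,212),.096,True); print("tip",T)
print("boss",at(c,*f((250+602)/2,(165+487)/2),.016,True))
h=dict(np.load("w5.npz"))
# tray rim 
E
```

```text
[0.63861108 0.00951761 0.019     ] [ 0.61644392 -0.00284821  0.019     ] 0.025382998963609578 -150.84528160566452 [0.6275275 0.0033347 0.019    ]
-152.8617789037008 [0.62753903 0.00406293 0.0205    ]
tip [0.62740437 0.00392262 0.096     ]
boss [0.6272182  0.00389492 0.016     ]
```

```bash
python3 - <<'E'
from h import *
c=dict(np.load("w6.npz")); crop(c["frame"],319,243,80,100,6,"pics/w6h.png")
s=bot.observe();R=Rn.from_rotvec(s["ee_rot"]).as_matrix();print(R.round(3),s["position"])
for z in (.005,.061): print(proj(c,s["position"]+R@np.array([0,0,z]),True))
print(proj(c,s["position"]-R@np.array([0,0,.005]),True))
E
```

```text
[[ 0.858 -0.514  0.002]
 [-0.514 -0.858 -0.001]
 [ 0.002  0.    -1.   ]] [0.5344531  0.06555934 0.19787394]
[317.87946088 261.60438805]
[318.11050654 220.34419184]
[317.8216754  272.08611307]
```

View pics/w6h.png

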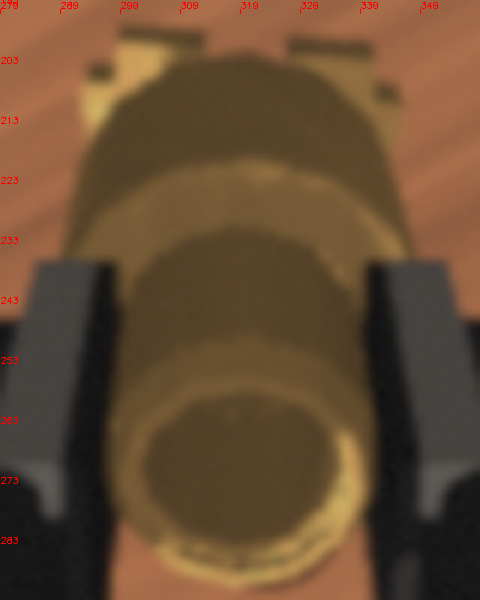

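>>> send_rows(series=[[[0, 0.02, 0.01, -0.002, -0.15], [0, 0.04, 0.02, -0.002, -0.3], [0, 0.06, 0.035, -0.002, -0.45], [0, 0.08, 0.045, -0.002, -0.6], [0, 0.087, 0.049, -0.002, -0.74]]])

```text
time_s: 5.85
position: [0.5837, -0.0237, 0.1986]
ee_rot: [3.124, 0.321, -0.001]
contact_force: [-0.7, -0.2, -0.9]
opening: 0.0205
```

```bash
python3 - <<'E'
from h import *
d=toolmove([.584,-.021,.2]); s=bot.observe(); R=Rn.from_rotvec(s["ee_rot"]).as_matrix(); print(np.degrees(np.arctan2(R[1,0],R[0,0])))
E
```

```text
tool shift [ 0.0008 -0.0026 -0.0014] pos [ 0.5837 -0.0237  0.1986] yaxis [ 0.203 -0.979  0.002] z [-0.    -0.002 -1.   ]
11.735600467043843
```

Target yaw is 30° (notch about 28.5°), so about 18.2° remain, which is -0.32 rad.

>>> send_rows(series=[[[0, 0.001, -0.002, -0.001, -0.15], [0, 0.001, -0.002, -0.001, -0.3], [0, 0.001, -0.002, -0.001, -0.32], [0, 0.001, -0.002, -0.001, -0.32]]])

```text
time_s: 6.25
position: [0.5837, -0.0221, 0.1988]
ee_rot: [3.034, 0.809, -0.003]
contact_force: [0.6, -0.2, -1.6]
opening: 0.0206
```

```bash
python3 - <<'E'
from h import *
c=read_camera("wrist"); f=c["frame"]; np.savez("w7.npz",**c)
s=bot.observe(); R=Rn.from_rotvec(s["ee_rot"]).as_matrix(); print(s["position"],s["contact_force"],np.degrees(np.arctan2(R[1,0],R[0,0])))
print(int(318-50),int(160-40))
crop(f,318,170,100,125,6,"pics/w7c.png")
E
```

```text
[ 0.58385634 -0.02194172  0.19901755] [-0.35744364  0.20139609 -1.29572158] 29.82629197714252
268 120
```

View pics/w7c.png

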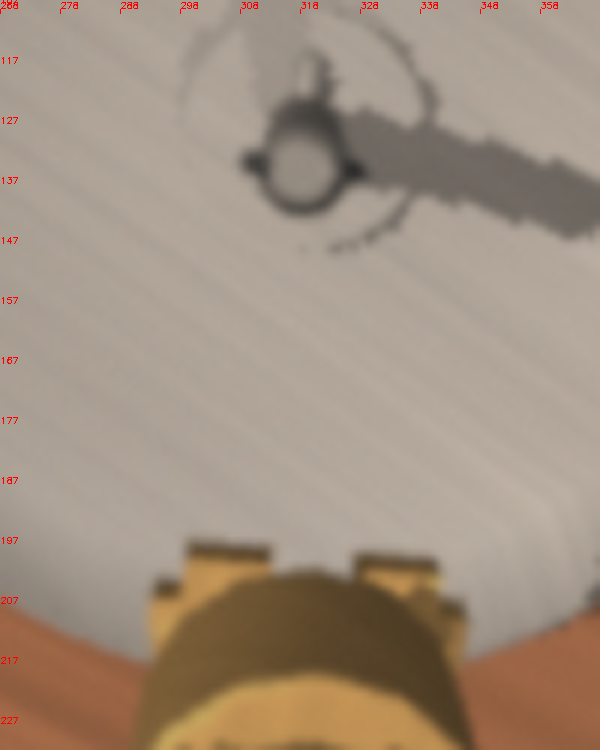

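```bash
python3 - <<'E'
from h import *
c=dict(np.load("w7.npz")); s=bot.observe(); R=Rn.from_rotvec(s["ee_rot"]).as_matrix(); p=s["position"]
def tf(u,v,z): return (R.T@(at(c,u,v,z,True)-p)).round(4)
T=at(c,317.8,134.1,.096,True); print("tip",T,tf(317.8,134.1,.096))
f=lambda x,y:(268+x/6-.4,107+y/6-.4)
A=at(c,*f(312,48),.019,True); print("pin end",A, np.degrees(np.arctan2(A[1]-T[1],A[0]-T[0])), np.hypot(*(A-T)[:2]))
print("foot mid",tf(*f(308,590),p[2]-.0625+.005)); print("bore top w6", )
c6=dict(np.load("w6.npz"))
# bore top centre w6 in tool frame using camera-tool constants
C=np.array([.0702,.0003,-.1259]); M=R.T@c["R"].T
x,y=(319.2-c["cx"])/c["fx"],(271.5-c["cy"])/c["fx"]; r=np.hypot(x,y); d=M@np.array([np.sin(r)*x/r,np.sin(r)*y/r,np.cos(r)])
print(C+d*(-.0037-C[2])/d[2])
E
```

```text
tip [0.62766928 0.00395667 0.096     ] [ 0.0511 -0.0008  0.1029]
pin end [0.63952052 0.009029   0.019     ] 23.170874202993097 0.012891100876922438
foot mid [0.011  0.0002 0.0575]
bore top w6
[-0.0007717   0.00049513 -0.0037    ]
```

>>> send_rows(series=[[[0, 0.03, -0.001, 0, 0], [0, 0.0517, -0.001, 0, 0], [0, 0.0517, -0.001, 0.02, 0], [0, 0.0517, -0.001, 0.033, 0], [0, 0.0517, -0.001, 0.033, 0]]])

```text
time_s: 6.8
position: [0.627, 0.0044, 0.1634]
ee_rot: [3.036, 0.806, -0.008]
contact_force: [-0.5, 0.0, -2.4]
opening: 0.0204
```

```bash
python3 - <<'E'
from h import *
s=bot.observe(); print(s["position"],s["contact_force"]); toolmove([.6283,.0045,.1625])
for n in("scene","top","wrist"):
    c=read_camera(n); p=proj(c,[.628,.004,.1],n=="wrist"); print(n,p)
    crop(c["frame"],p[0],p[1],60,60,8,f"pics/8{n}.png"); np.savez(f"8{n}.npz",**c)
a=cv2.imread("pics/8scene.png");b=cv2.imread("pics/8wrist.png"); cv2.imwrite("pics/8.png",cv2.resize(np.hstack([a,b]),(800,400)))
E
```

```text
[0.62702994 0.00442378 0.16339945] [-0.52895149  0.00354963 -2.37989313]
tool shift [0.0011 0.0006 0.0009] pos [0.627  0.0044 0.1634] yaxis [ 0.496 -0.868 -0.001] z [-0.005 -0.002 -1.   ]
scene [316.80534596 234.99064333]
top [347.49129441 151.07850245]
wrist [319.26658621 216.95635725]
```

View pics/8.png

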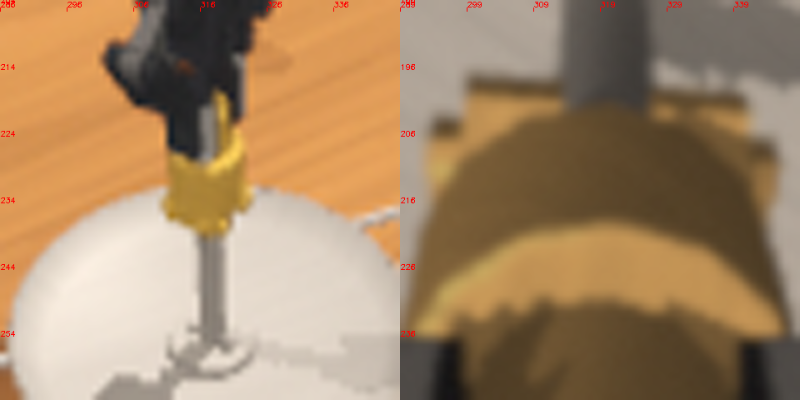

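>>> send_rows(series=[[[0, 0.0013, -0.0002, 0.003, 0], [0, 0.0013, -0.0002, 0.008, 0], [0, 0.0013, -0.0002, 0.013, 0], [0, 0.0013, -0.0002, 0.016, 0]]])

```text
time_s: 7.35
position: [0.6291, 0.005, 0.1502]
ee_rot: [3.034, 0.806, -0.002]
contact_force: [0.1, -0.8, -0.6]
opening: 0.0201
```

```bash
python3 - <<'E'
from h import *
s=bot.observe(); print(s["position"],s["contact_force"],s["ft_torque"])
a=read_camera("scene")["frame"]; crop(a,317,236,60,60,8,"pics/9a.png")
a=read_camera("wrist")["frame"]; crop(a,319,217,60,60,8,"pics/9b.png")
a=cv2.imread("pics/9a.png");b=cv2.imread("pics/9b.png"); cv2.imwrite("pics/9.png",cv2.resize(np.hstack([a,b]),(800,400)))
E
```

```text
[0.62907584 0.00495218 0.1501573 ] [ 0.14442997 -0.82050925 -0.62365999] [-0.32864734 -0.1324919  -0.03450522]
```

View pics/9.png

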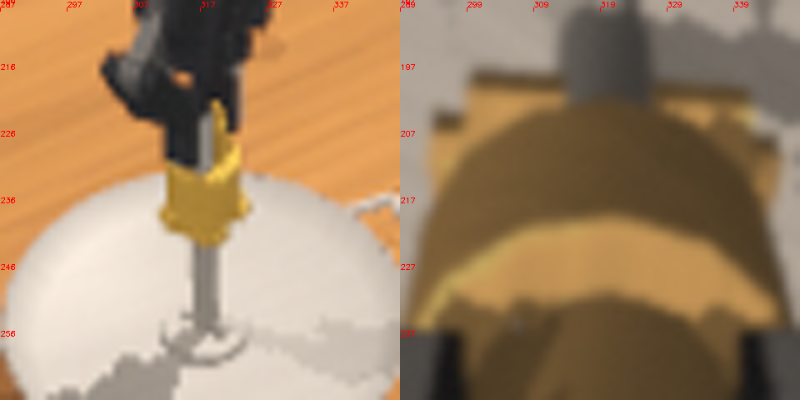

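>>> send_rows(series=[[[0, 0, 0, 0.01, 0], [0, 0, 0, 0.02, 0], [0, 0, 0, 0.03, 0], [0, 0, 0, 0.04, 0]]])

```text
time_s: 7.85
position: [0.6288, 0.0048, 0.1089]
ee_rot: [3.035, 0.806, -0.003]
contact_force: [1.5, -2.9, 0.4]
opening: 0.0205
```

>>> send_rows(series=[[[0, 0, 0, 0.006, 0], [0, 0, 0, 0.01, 0], [0, 0, 0, 0.012, 0], [0, 0, 0, 0.014, 0]]])

```text
time_s: 8.25
position: [0.6289, 0.0048, 0.095]
ee_rot: [3.035, 0.806, -0.003]
contact_force: [1.4, -2.6, 0.7]
opening: 0.02
```

>>> send_rows(series=[[[0, 0, 0.0008, 0.003, 0], [0, 0, 0.0008, 0.006, 0], [0, 0, 0.0008, 0.008, 0], [0, 0, 0.0008, 0.009, 0]]])

```text
time_s: 8.65
position: [0.6291, 0.0041, 0.0856]
ee_rot: [3.035, 0.806, -0.003]
contact_force: [0.1, 0.3, -1.7]
opening: 0.0203
```

>>> send_rows(series=[[[0, 0, 0, 0.0015, 0], [0, 0, 0, 0.003, 0], [0, 0, 0, 0.004, 0]]])

```text
time_s: 8.95
position: [0.6291, 0.0041, 0.0814]
ee_rot: [3.035, 0.806, -0.004]
contact_force: [-0.0, -0.1, -1.0]
opening: 0.0205
```

>>> send_rows(series=[[[0, 0, 0, 0.001, 0], [0, 0, 0, 0.002, 0], [0, 0, 0, 0.0025, 0]]])

```text
time_s: 9.25
position: [0.6291, 0.0042, 0.079]
ee_rot: [3.035, 0.806, -0.003]
contact_force: [-1.5, 1.0, 2.3]
opening: 0.0199
```

>>> send_rows(series=[[[0, 0, 0, 0.0005, 0], [0, 0, 0, 0.001, 0]]])

```text
time_s: 9.45
position: [0.6294, 0.0043, 0.079]
ee_rot: [3.035, 0.806, -0.002]
contact_force: [-3.5, 2.1, 11.5]
opening: 0.0203
```

```bash
python3 - <<'E'
from h import *
s=bot.observe(); print(s["position"],s["contact_force"],s["ft_torque"])
a=read_camera("scene")["frame"]; crop(a,317,240,60,60,8,"pics/10a.png")
a=read_camera("wrist")["frame"]; crop(a,319,217,60,60,8,"pics/10b.png")
a=cv2.imread("pics/10a.png");b=cv2.imread("pics/10b.png"); cv2.imwrite("pics/10.png",cv2.resize(np.hstack([a,b]),(800,400)))
E
```

```text
[0.62940884 0.00428129 0.07896913] [-3.49703864  2.10661558 11.47473884] [ 0.24842417  0.8033504  -0.03220386]
```

View pics/10.png

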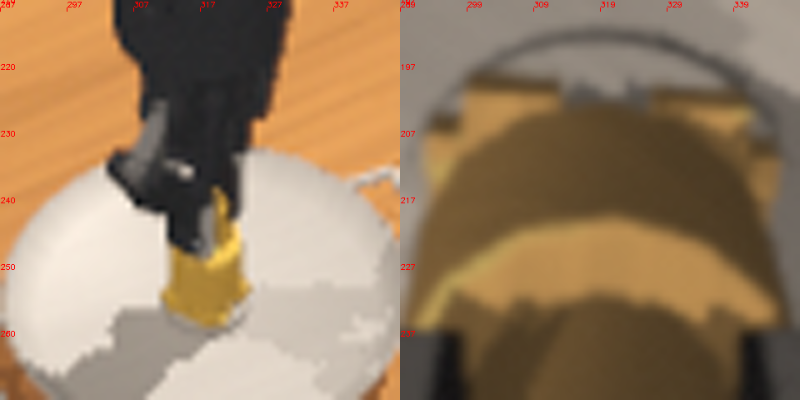

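>>> send_rows(series=[[[0, 0, 0, -0.001, 0], [0.6, 0, 0, -0.001, 0], [0.8, 0, 0, -0.001, 0], [0.8, 0, 0, -0.001, 0], [0.8, 0, 0, -0.001, 0]]])

```text
time_s: 10.05
position: [0.6294, 0.0043, 0.0799]
ee_rot: [3.035, 0.806, -0.002]
contact_force: [0.4, 0.3, -1.3]
opening: 0.0682
```

>>> send_rows(series=[[[0.8, 0, 0, -0.02, 0], [0.8, 0, 0, -0.06, 0], [0.8, 0, 0, -0.1, 0], [0.8, -0.04, 0, -0.12, 0], [0.8, -0.07, 0, -0.12, 0]]])

```text
time_s: 10.55
position: [0.5687, -0.0307, 0.2035]
ee_rot: [3.033, 0.807, 0.004]
contact_force: [-0.0, -0.5, -0.5]
opening: 0.0684
```

```bash
python3 - <<'E'
from h import *
s=bot.observe(); print(s["time_s"],s["position"],s["contact_force"],s["ft_torque"])
c=read_camera("wrist");np.savez("w11.npz",**c); a=c["frame"]; p=proj(c,[.628,.004,.06],True);print(p,int(p[0]-40),int(p[1]-40)); crop(a,p[0],p[1],80,80,7,"pics/11b.png")
toolmove([.44,.28,.2])
E
```

```text
10.55 [ 0.56870951 -0.03071679  0.20346555] [-0.03604714 -0.4893831  -0.46376142] [-0.0484384  -0.00472606  0.03185802]
[317.56298821 110.58980928] 277 70
tool shift [ 0.0457 -0.3335  0.0009] pos [ 0.5657 -0.0323  0.202 ] yaxis [ 0.496 -0.868  0.003] z [ 0.001 -0.003 -1.   ]
```

View pics/11b.png

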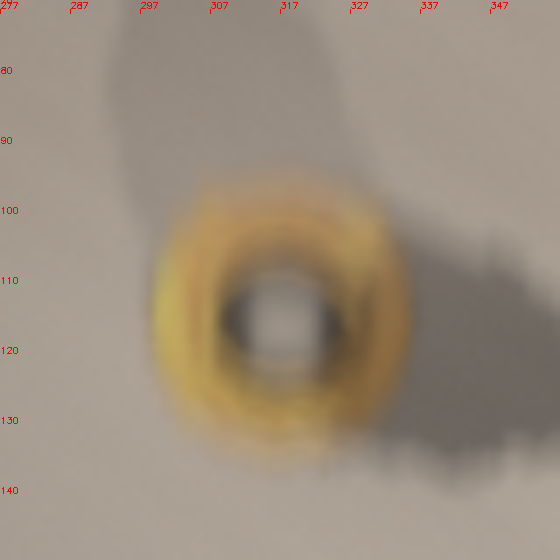

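>>> send_rows(series=[[[0.6, 0.042, -0.365, 0, 0], [0.6, 0.042, -0.365, 0, 0], [0.6, 0.042, -0.365, 0, 0], [0.6, 0.042, -0.365, 0, 0], [0.6, 0.042, -0.365, 0, 0]]])

```text
time_s: 11.1
position: [0.467, 0.2001, 0.2007]
ee_rot: [3.034, 0.805, 0.001]
contact_force: [0.5, -0.3, -0.1]
opening: 0.051
```

```bash
python3 -c "
from h import *
toolmove([0.421,.306,.2])"
```

```text
tool shift [ 0.0126 -0.1148  0.0004] pos [0.467  0.2001 0.2007] yaxis [ 0.496 -0.868  0.003] z [ 0.002 -0.003 -1.   ]
```

>>> send_rows(series=[[[0.6, 0.012, -0.115, 0.01, 0], [0.6, 0.012, -0.115, 0.03, 0], [0.6, 0.012, -0.115, 0.05, 0], [0.6, 0.012, -0.115, 0.06, 0], [0.6, 0.012, -0.115, 0.06, 0]]])

```text
time_s: 11.6
position: [0.4198, 0.3055, 0.1389]
ee_rot: [3.032, 0.806, -0.003]
contact_force: [-0.6, -1.4, 1.1]
opening: 0.0512
```

```bash
python3 - <<'E'
from h import *
s=bot.observe(); print(s["time_s"],s["position"],s["dq"].round(2))
c=read_camera("wrist");np.savez("w12.npz",**c); a=c["frame"]; cv2.imwrite("pics/12.png",a[:,:,::-1])
p=proj(c,[.4645,.331,.028],True);print(p,int(p[0]-40),int(p[1]-40)); crop(a,p[0],p[1],80,80,7,"pics/12b.png")
E
```

```text
11.6 [0.41979353 0.30549723 0.1388582 ] [-0.03 -0.02 -0.04  0.    0.02 -0.  ]
[318.53024164 132.61512434] 278 92
```

View pics/12.png

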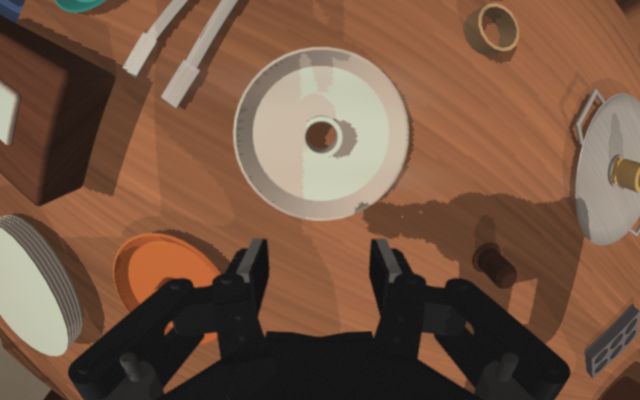

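View pics/12b.png

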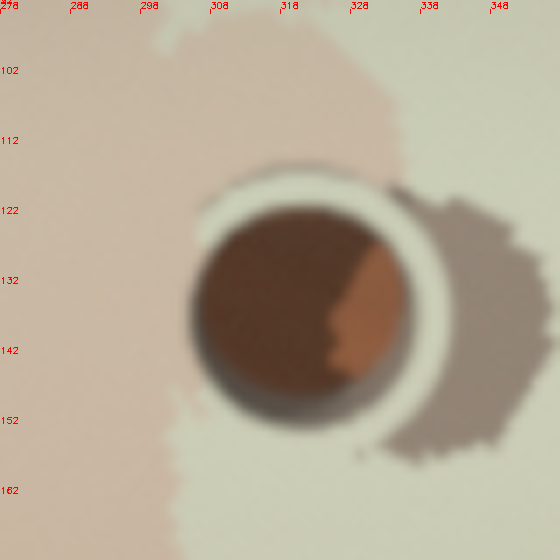

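```bash
python3 - <<'E'
from h import *
c=dict(np.load("w12.npz")); P=at(c,320.9,137.1,.028,True); print(P)
r1=at(c,234,133,.017,True);r2=at(c,409,133,.017,True); print((r1+r2)/2,np.linalg.norm(r1-r2))
toolmove([P[0],P[1],.025])
E
```

```text
[0.46240496 0.32771463 0.028     ]
[0.46598263 0.32883873 0.017     ] 0.14306895659956995
tool shift [0.0475 0.0009 0.1153] pos [0.4206 0.3053 0.1403] yaxis [ 0.496 -0.868  0.003] z [ 0.001 -0.003 -1.   ]
```

The white dish's rim measures 143 mm, which fits the description; orange and turquoise are ruled out. I'll move above the hub and refine.

>>> send_rows(series=[[[0.6, 0.04, 0.001, 0.02, 0], [0.6, 0.0475, 0.001, 0.05, 0], [0.6, 0.0475, 0.001, 0.06, 0], [0.6, 0.0475, 0.001, 0.06, 0], [0.6, 0.0475, 0.001, 0.06, 0]]])

```text
time_s: 12.15
position: [0.4626, 0.3274, 0.0818]
ee_rot: [3.034, 0.804, 0.002]
contact_force: [-0.4, -0.0, 1.0]
opening: 0.0513
```

```bash
python3 - <<'E'
from h import *
s=bot.observe(); print(s["time_s"],s["position"],s["dq"].round(2))
c=read_camera("wrist");np.savez("w13.npz",**c); a=c["frame"]
p=proj(c,[.4624,.3277,.028],True);print(p,int(p[0]-50),int(p[1]-50)); crop(a,p[0],p[1],100,100,6,"pics/13b.png")
E
```

```text
12.15 [0.46262867 0.32743968 0.08182276] [ 0.   -0.01 -0.01  0.   -0.    0.  ]
[317.9193811  223.96614221] 267 173
```

View pics/13b.png

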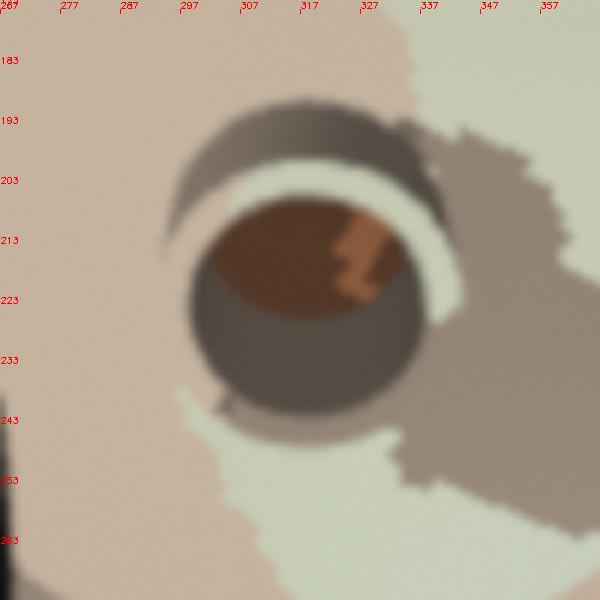

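>>> send_rows(newtons=40, series=[[[0.6, 0, 0, 0.03, 0], [0.6, 0, 0, 0.05, 0], [0.6, 0, 0, 0.056, 0], [0.6, 0, 0, 0.056, 0], [0, 0, 0, 0.056, 0]]])

```text
time_s: 12.7
position: [0.4634, 0.3279, 0.0278]
ee_rot: [3.035, 0.805, 0.006]
contact_force: [0.0, -0.0, -0.5]
opening: 0.0379
```

>>> send_rows(series=[[[0, 0, 0, 0, 0], [0, 0, 0, 0, 0], [0, 0, 0, 0, 0]]])

```text
time_s: 13.0
position: [0.4636, 0.3281, 0.0285]
ee_rot: [3.035, 0.805, 0.007]
contact_force: [-1.1, -1.0, 4.2]
opening: 0.0302
```

>>> send_rows(series=[[[0, 0, 0, -0.01, 0], [0, 0, 0, -0.03, 0], [0, 0, 0, -0.07, 0], [0, 0, 0, -0.11, 0], [0, 0, 0, -0.145, 0]]])

```text
time_s: 13.5
position: [0.4628, 0.3281, 0.1763]
ee_rot: [3.035, 0.805, 0.009]
contact_force: [1.1, 0.7, -3.3]
opening: 0.0293
```

```bash
python3 - <<'E'
from h import *
s=bot.observe(); print(s["time_s"],s["position"],s["contact_force"],s["opening"])
c=read_camera("wrist");np.savez("w14.npz",**c); a=c["frame"]; cv2.imwrite("pics/14.png",a[:,:,::-1])
d=[.6277,.0040]; R=Rn.from_rotvec(s["ee_rot"]).as_matrix()
toolmove([d[0]-.09*R[0,0],d[1]-.09*R[1,0],.18])
E
```

```text
13.5 [0.4628061  0.32811581 0.17634668] [ 1.06535389  0.72109208 -3.30581731] 0.02934945432648314
tool shift [-0.1091  0.3633  0.0023] pos [0.4642 0.329  0.1826] yaxis [ 0.495 -0.869  0.003] z [ 0.012  0.004 -1.   ]
```

View pics/14.png

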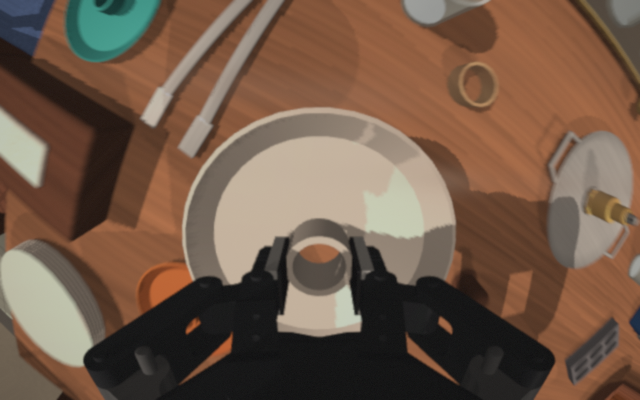

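>>> send_rows(series=[[[0, -0.109, 0.363, 0.002, 0], [0, -0.109, 0.363, 0.002, 0], [0, -0.109, 0.363, 0.002, 0], [0, -0.109, 0.363, 0.002, 0], [0, -0.109, 0.363, 0.002, 0]]])

```text
time_s: 14.05
position: [0.52, 0.0829, 0.1786]
ee_rot: [-3.036, -0.806, -0.02]
contact_force: [1.3, 1.0, -2.3]
opening: 0.0299
```

```bash
python3 - <<'E'
from h import *
s=bot.observe(); 
d=[.6277,.0040]; R=Rn.from_rotvec(s["ee_rot"]).as_matrix()
toolmove([d[0]-.09*.867,d[1]-.09*.498,.18])
E
```

```text
tool shift [-0.0355  0.1222 -0.0015] pos [0.52   0.0829 0.1786] yaxis [ 0.496 -0.868  0.003] z [ 0.012  0.004 -1.   ]
```

>>> send_rows(series=[[[0, -0.02, 0.05, 0, 0], [0, -0.03, 0.1, 0, 0], [0, -0.0355, 0.122, 0, 0], [0, -0.0355, 0.122, 0, 0], [0, -0.0355, 0.122, 0, 0]]])

```text
time_s: 14.55
position: [0.5495, -0.0411, 0.1787]
ee_rot: [-3.036, -0.803, -0.02]
contact_force: [-0.5, 0.9, -3.1]
opening: 0.0298
```

```bash
python3 - <<'E'
from h import *
s=bot.observe(); print(s["time_s"],s["position"],s["dq"].round(2))
c=read_camera("wrist");np.savez("w15.npz",pos=s["position"],rv=s["ee_rot"],**c); a=c["frame"]; cv2.imwrite("pics/15.png",a[:,:,::-1])
p=proj(c,[.628,.004,.09],True);print(p,int(p[0]-30),int(p[1]-30)); crop(a,p[0],p[1],60,60,8,"pics/15b.png")
crop(a,318,262,70,70,7,"pics/15c.png"); cv2.imwrite("pics/15d.png",cv2.resize(np.hstack([cv2.resize(cv2.imread("pics/15b.png"),(480,480)),cv2.resize(cv2.imread("pics/15c.png"),(480,480))]),(800,400)))
E
```

```text
14.55 [ 0.54948302 -0.04107762  0.17866546] [ 0.03 -0.01  0.01  0.    0.    0.  ]
[318.11503071  81.01127834] 288 51
```

View pics/15.png

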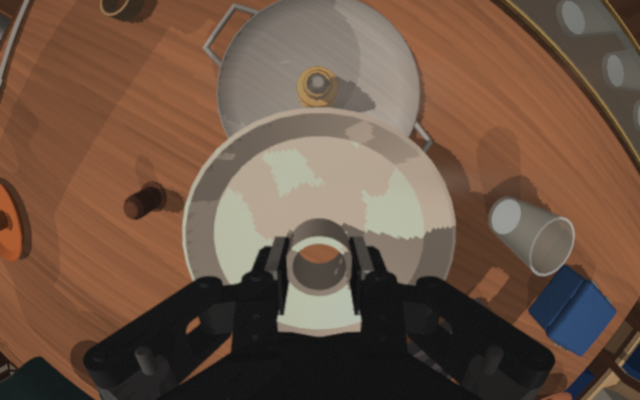

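View pics/15d.png

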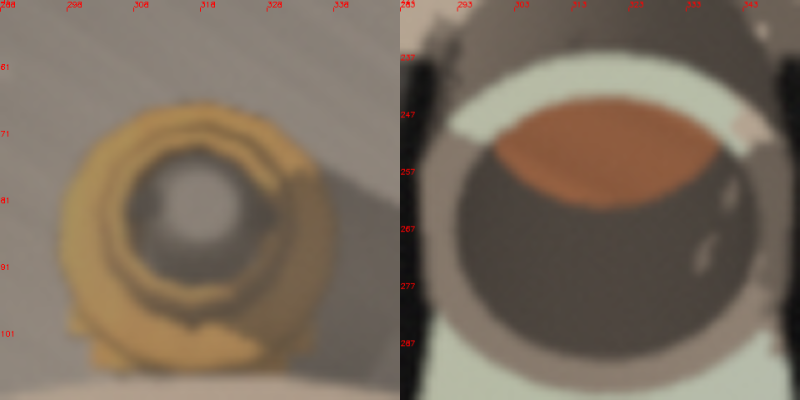

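```bash
python3 - <<'E'
from h import *
c=dict(np.load("w15.npz")); p=c["pos"]; R=Rn.from_rotvec(c["rv"]).as_matrix()
def tf(u,v,z): 
    w=at(c,u,v,z,True); return w.round(4),(R.T@(w-p)).round(4)
print("spigot",tf(316.96,82.5,.082)); print("tip",tf(317.85,81.6,.096)); print("hub",tf(318.9,266.4,p[2]-.0005))
E
```

```text
spigot (array([0.6274, 0.0046, 0.082 ]), array([ 0.0891, -0.0014,  0.0978]))
tip (array([0.627 , 0.0036, 0.096 ]), array([ 0.0885, -0.0007,  0.0838]))
hub (array([ 0.5491, -0.0414,  0.1782]), array([-0.0005,  0.0001,  0.0005]))
```

```bash
python3 - <<'E'
from h import *
s=bot.observe(); R=Rn.from_rotvec(s["ee_rot"]).as_matrix()
toolmove(s["position"]+np.array([.0786,.0456,-.045])); print(np.array(R.T@[0,0,-.02]).round(4))
E
```

```text
tool shift [ 0.0903 -0.0008  0.0461] pos [ 0.5494 -0.0404  0.1787] yaxis [ 0.495 -0.869  0.003] z [ 0.012  0.004 -1.   ]
[-0.0002 -0.0001  0.02  ]
```

>>> send_rows(series=[[[0, 0.04, 0, 0, 0], [0, 0.08, 0, 0.01, 0], [0, 0.0905, -0.001, 0.03, 0], [0, 0.0905, -0.001, 0.042, 0], [0, 0.0905, -0.001, 0.042, 0]]])

```text
time_s: 15.1
position: [0.6267, 0.0064, 0.1357]
ee_rot: [-3.034, -0.807, -0.015]
contact_force: [-1.0, -1.0, -2.5]
opening: 0.0298
```

```bash
python3 - <<'E'
from h import *
s=bot.observe(); print(s["time_s"],s["position"],s["dq"].round(2),s["contact_force"])
toolmove([.6281,.0046,.1])
c=read_camera("wrist");np.savez("w16.npz",pos=s["position"],rv=s["ee_rot"],**c); a=c["frame"]
crop(a,318,262,70,70,7,"pics/16c.png")
a=read_camera("scene")["frame"]; crop(a,317,240,100,80,7,"pics/16s.png")
E
```

```text
15.1 [0.62670103 0.00641287 0.13570963] [-0.02 -0.03 -0.02 -0.    0.02 -0.  ] [-1.01501301 -1.003542   -2.47641916]
tool shift [-0.      0.0022  0.0357] pos [0.6267 0.0064 0.1357] yaxis [ 0.497 -0.868  0.001] z [ 0.009  0.004 -1.   ]
```

View pics/16c.png

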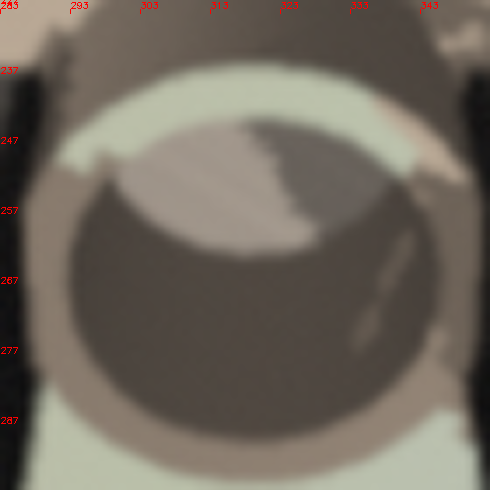

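View pics/16s.png

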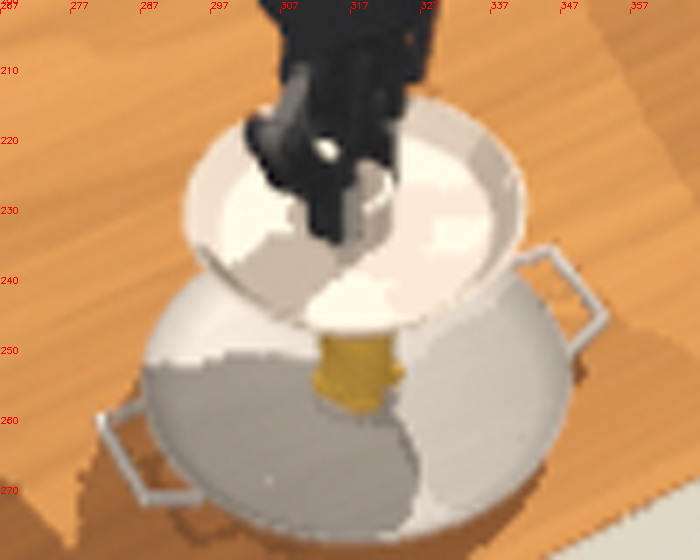

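>>> send_rows(series=[[[0, 0, 0.0022, 0, 0], [0, 0, 0.0022, 0.005, 0], [0, 0, 0.0022, 0.012, 0], [0, 0, 0.0022, 0.019, 0], [0, 0, 0.0022, 0.019, 0]]])

```text
time_s: 15.7
position: [0.6282, 0.0038, 0.1178]
ee_rot: [-3.035, -0.805, -0.017]
contact_force: [-1.1, -0.9, -3.1]
opening: 0.0295
```

```bash
python3 - <<'E'
from h import *
s=bot.observe(); print(s["time_s"],s["position"],s["contact_force"])
toolmove([.6281,.0046,.1])
c=read_camera("wrist");np.savez("w17.npz",pos=s["position"],rv=s["ee_rot"],**c); a=c["frame"]
crop(a,318,262,70,70,7,"pics/17c.png")
E
```

```text
15.7 [0.6281613  0.00377222 0.11779286] [-1.10513359 -0.89351227 -3.0714329 ]
tool shift [ 0.0002 -0.0008  0.0178] pos [0.6282 0.0038 0.1178] yaxis [ 0.496 -0.868  0.002] z [ 0.01   0.004 -1.   ]
```

View pics/17c.png

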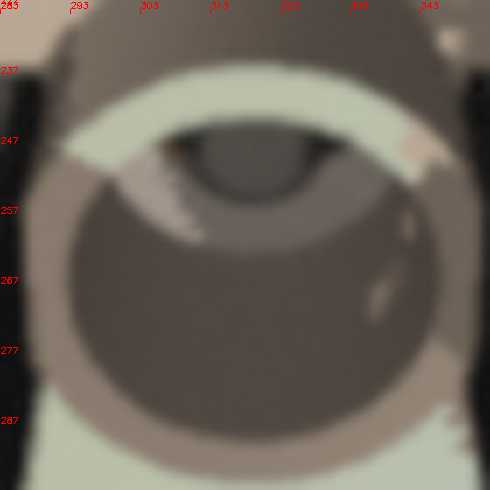

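```bash
python3 - <<'E'
from h import *
c=dict(np.load("w17.npz")); p=c["pos"]; R=Rn.from_rotvec(c["rv"]).as_matrix()
f=lambda x,y:(283+x/7-.43,227+y/7-.43)
def tf(x,y,z): return (R.T@(at(c,*f(x,y),z,True)-p)).round(4)
print("tip low edge",tf(250,205,.096),"left/right",tf(182,160,.094),tf(318,160,.094))
print("hub bore top: near/far",tf(254,118,p[2]-.0005),tf(254,440,p[2]-.0005),"bottom far edge",tf(254,253,p[2]-.0285), "sides",tf(70,275,p[2]),tf(440,275,p[2]))
E
```

```text
tip low edge [-0.0059 -0.0002  0.0217] left/right [-0.0031 -0.0054  0.0238] [-0.0031  0.005   0.0238]
hub bore top: near/far [0.0113 0.0001 0.0006] [-0.0133  0.0001  0.0004] bottom far edge [-0.0137  0.0001  0.0284] sides [-0.     -0.0121 -0.    ] [-0.      0.0124  0.    ]
```

>>> send_rows(series=[[[0, 0.001, -0.0006, 0.002, 0], [0, 0.001, -0.0006, 0.005, 0], [0, 0.001, -0.0006, 0.008, 0], [0, 0.001, -0.0006, 0.01, 0]]])

```text
time_s: 16.15
position: [0.629, 0.0049, 0.1081]
ee_rot: [-3.035, -0.806, -0.018]
contact_force: [-0.9, 0.3, -2.4]
opening: 0.0298
```

>>> send_rows(series=[[[0, 0, 0, 0.002, 0], [0, 0, 0, 0.003, 0]]])

```text
time_s: 16.35
position: [0.629, 0.0049, 0.1048]
ee_rot: [-3.035, -0.806, -0.017]
contact_force: [0.5, 0.3, -2.1]
opening: 0.0297
```

>>> send_rows(series=[[[0, 0, 0, 0.003, 0], [0, 0, 0, 0.006, 0], [0, 0, 0, 0.009, 0], [0, 0, 0, 0.012, 0]]])

```text
time_s: 16.75
position: [0.6291, 0.0049, 0.0925]
ee_rot: [-3.035, -0.805, -0.017]
contact_force: [0.4, -0.2, -3.0]
opening: 0.0295
```

>>> send_rows(series=[[[0, 0, 0, 0.002, 0], [0, 0, 0, 0.004, 0], [0, 0, 0, 0.005, 0]]])

```text
time_s: 17.05
position: [0.6291, 0.0049, 0.0873]
ee_rot: [-3.035, -0.805, -0.017]
contact_force: [0.2, 0.1, -3.2]
opening: 0.0299
```

>>> send_rows(series=[[[0, 0, 0, 0.001, 0], [0, 0, 0, 0.002, 0]]])

```text
time_s: 17.25
position: [0.6291, 0.0049, 0.0853]
ee_rot: [-3.035, -0.805, -0.017]
contact_force: [-0.2, -0.4, -3.1]
opening: 0.0298
```

>>> send_rows(series=[[[0, 0, 0, 0.0006, 0], [0, 0, 0, 0.0008, 0]]])

```text
time_s: 17.45
position: [0.6292, 0.005, 0.0846]
ee_rot: [-3.035, -0.805, -0.017]
contact_force: [0.0, 1.8, -1.1]
opening: 0.0297
```

>>> send_rows(series=[[[0, 0, 0, 0.0003, 0], [0.5, 0, 0, 0.0003, 0], [0.6, 0, 0, 0, 0], [0.6, 0, 0, 0, 0], [0.6, 0, 0, 0, 0]]])

```text
time_s: 17.95
position: [0.6293, 0.0049, 0.0848]
ee_rot: [-3.035, -0.805, -0.018]
contact_force: [0.5, 1.2, 0.2]
opening: 0.0515
```

>>> send_rows(series=[[[0.6, 0, 0, -0.02, 0], [0.6, 0, 0, -0.05, 0], [0.6, 0, 0, -0.09, 0], [0.6, -0.04, 0, -0.12, 0], [0.6, -0.08, 0, -0.12, 0]]])

```text
time_s: 18.45
position: [0.5591, -0.0354, 0.2083]
ee_rot: [3.035, 0.807, 0.026]
contact_force: [0.4, -1.0, -0.3]
opening: 0.0511
```

>>> send_rows(series=[[[0.6, 0, 0, 0, 0]]])

```text
time_s: 18.55
position: [0.5567, -0.0369, 0.2091]
ee_rot: [3.035, 0.805, 0.027]
contact_force: [-0.6, 0.5, 0.5]
opening: 0.0511
```

```bash
python3 - <<'E'
from h import *
s=bot.observe(); print(s["time_s"],s["position"],s["contact_force"],s["dq"].round(2))
c=read_camera("wrist");np.savez("w18.npz",pos=s["position"],rv=s["ee_rot"],**c); a=c["frame"]; cv2.imwrite("pics/18.png",a[:,:,::-1])
p=proj(c,[.628,.004,.084],True); print(p,int(p[0]-35),int(p[1]-35)); crop(a,p[0],p[1],70,70,7,"pics/18c.png")
a=read_camera("scene")["frame"]; crop(a,317,240,100,80,7,"pics/18s.png")
E
```

```text
18.55 [ 0.556743   -0.03688505  0.20914346] [-0.57772107  0.49227228  0.50183181] [ 0.03  0.02 -0.09  0.01 -0.01  0.03]
[317.77128177  96.41228162] 282 61
```

View pics/18c.png

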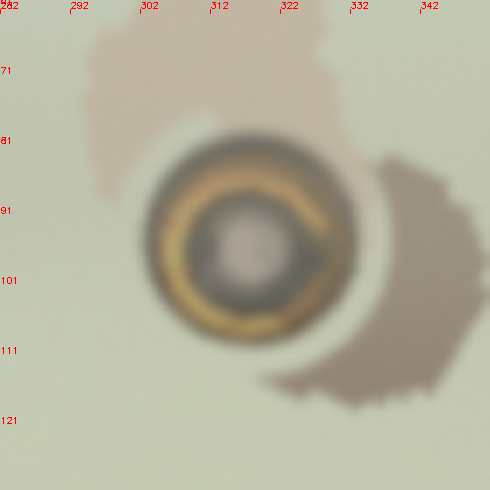

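View pics/18s.png

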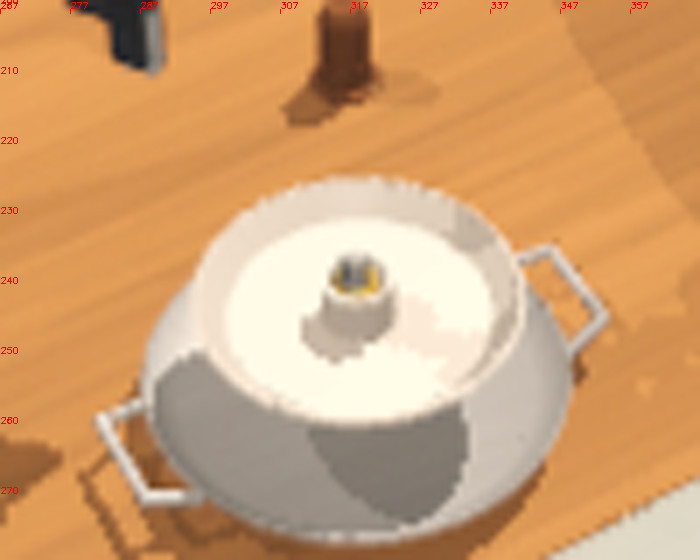

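```bash
python3 -c "
from h import *
toolmove([0.445,.113,.15])"
```

```text
tool shift [-0.0263 -0.1861  0.0577] pos [ 0.5591 -0.0357  0.2093] yaxis [ 0.496 -0.868  0.006] z [ 0.018  0.003 -1.   ]
```

>>> send_rows(series=[[[0.6, -0.026, -0.186, 0, 0], [0.6, -0.026, -0.186, 0.01, 0], [0.6, -0.026, -0.186, 0.03, 0], [0.6, -0.026, -0.186, 0.055, 0], [0.6, -0.026, -0.186, 0.058, 0]]])

```text
time_s: 19.15
position: [0.4427, 0.1157, 0.1461]
ee_rot: [3.034, 0.811, 0.023]
contact_force: [0.1, -0.4, -0.4]
opening: 0.0515
```

>>> send_rows(series=[[[0.6, 0, 0, 0, 0]]])

```text
time_s: 19.25
position: [0.4425, 0.1166, 0.1454]
ee_rot: [3.034, 0.814, 0.021]
contact_force: [0.1, 0.5, 0.9]
opening: 0.0512
```

```bash
python3 - <<'E'
from h import *
s=bot.observe(); print(s["time_s"],s["position"],s["contact_force"],s["dq"].round(2))
c=read_camera("wrist");np.savez("w19.npz",pos=s["position"],rv=s["ee_rot"],**c); a=c["frame"]; cv2.imwrite("pics/19.png",a[:,:,::-1])
p=proj(c,[.445,.113,.04],True); print(p,int(p[0]-35),int(p[1]-35)); crop(a,p[0],p[1],70,70,8,"pics/19c.png")
toolmove([0.445,.113,.15])
E
```

```text
19.25 [0.44249273 0.11658853 0.14535865] [0.10151213 0.51722949 0.89718699] [ 0.03  0.01  0.02  0.01 -0.    0.02]
[323.89118346 200.97865782] 288 165
tool shift [ 0.0003  0.004  -0.0044] pos [0.4427 0.1163 0.1456] yaxis [ 0.5   -0.866  0.004] z [ 0.013  0.003 -1.   ]
```

View pics/19c.png

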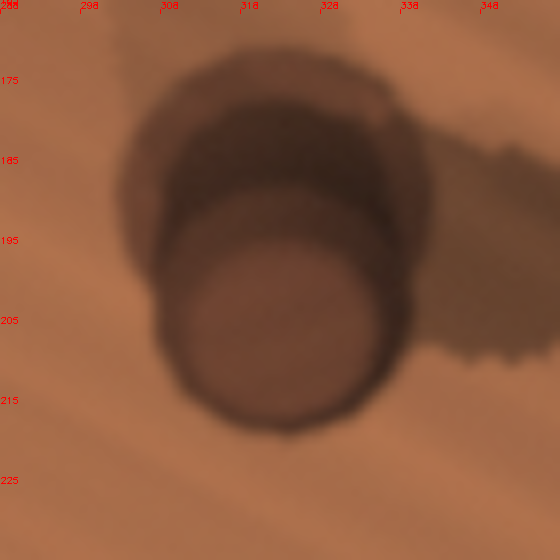

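```bash
python3 - <<'E'
from h import *
c=dict(np.load("w19.npz")); p=c["pos"]; R=Rn.from_rotvec(c["rv"]).as_matrix()
P=at(c,322.9,205.6,.052,True); print(P, at(c,321.9,165+195/8-.4,.0035,True)); 
toolmove([P[0],P[1],.037])
E
```

```text
[0.44446406 0.11380483 0.052     ] [0.4448613  0.11417886 0.0035    ]
tool shift [-0.0011  0.0027  0.1086] pos [0.4427 0.1163 0.1456] yaxis [ 0.5   -0.866  0.004] z [ 0.013  0.003 -1.   ]
```

>>> send_rows(newtons=60, series=[[[0.6, -0.001, 0.0027, 0.01, 0], [0.6, -0.001, 0.0027, 0.05, 0], [0.6, -0.001, 0.0027, 0.09, 0], [0.6, -0.001, 0.0027, 0.108, 0], [0.6, -0.001, 0.0027, 0.109, 0]]])

```text
time_s: 19.8
position: [0.444, 0.1127, 0.0341]
ee_rot: [3.035, 0.811, 0.014]
contact_force: [-0.3, 0.3, 0.8]
opening: 0.0512
```

>>> send_rows(series=[[[0, 0, 0, 0, 0], [0, 0, 0, 0, 0], [0, 0, 0, 0, 0], [0, 0, 0, 0, 0]]])

```text
time_s: 20.2
position: [0.4449, 0.1127, 0.0354]
ee_rot: [3.034, 0.811, 0.018]
contact_force: [1.3, -3.5, 6.5]
opening: 0.0237
```

>>> send_rows(series=[[[0, 0, 0, -0.02, 0], [0, 0, 0, -0.06, 0], [0, 0, 0, -0.1, 0], [0, 0, 0, -0.14, 0], [0, 0, 0, -0.15, 0]]])

```text
time_s: 20.7
position: [0.4443, 0.1127, 0.1905]
ee_rot: [3.034, 0.811, 0.028]
contact_force: [0.3, 0.6, -2.0]
opening: 0.0239
```

```bash
python3 - <<'E'
from h import *
s=bot.observe(); print(s["time_s"],s["position"],s["contact_force"],s["opening"])
c=read_camera("wrist"); a=c["frame"]; crop(a,319,255,90,90,6,"pics/20c.png"); R=Rn.from_rotvec(s["ee_rot"]).as_matrix(); print(np.degrees(np.arctan2(R[1,0],R[0,0])))
toolmove([.6277-.06*.867,.0040-.06*.498,.185])
E
```

```text
20.7 [0.44431575 0.11267482 0.19052029] [ 0.31290597  0.61878725 -2.03806909] 0.023875772162831023
29.94599660095035
tool shift [0.0447 0.1856 0.0065] pos [0.4442 0.1127 0.1897] yaxis [ 0.499 -0.866  0.005] z [ 0.017  0.003 -1.   ]
```

View pics/20c.png

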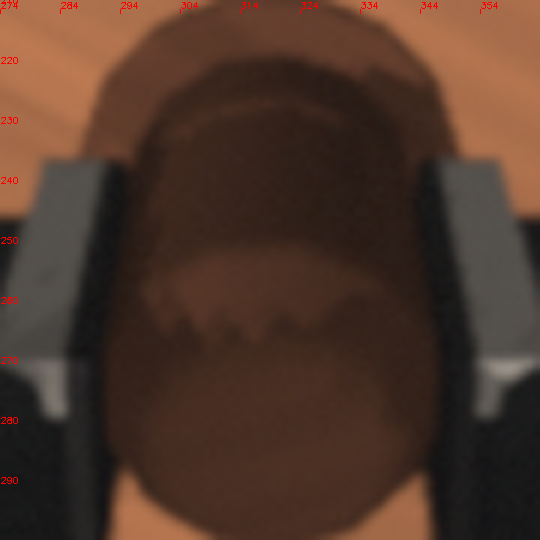

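>>> send_rows(series=[[[0, 0.045, 0.186, 0.005, 0], [0, 0.045, 0.186, 0.005, 0], [0, 0.045, 0.186, 0.005, 0], [0, 0.045, 0.186, 0.005, 0], [0, 0.045, 0.186, 0.005, 0]]])

```text
time_s: 21.25
position: [0.5778, -0.0292, 0.184]
ee_rot: [3.035, 0.807, 0.023]
contact_force: [-1.2, 0.6, -1.5]
opening: 0.0242
```

>>> send_rows(series=[[[0, 0, 0, 0, 0], [0, 0, 0, 0, 0]]])

```text
time_s: 21.45
position: [0.5771, -0.0289, 0.1827]
ee_rot: [3.036, 0.807, 0.02]
contact_force: [-0.4, -0.1, -0.5]
opening: 0.0238
```

```bash
python3 - <<'E'
from h import *
s=bot.observe(); print(s["time_s"],s["position"],s["contact_force"],s["dq"].round(2))
c=read_camera("wrist");np.savez("w21.npz",pos=s["position"],rv=s["ee_rot"],**c); a=c["frame"]
p=proj(c,[.628,.004,.09],True); print(p,int(p[0]-30),int(p[1]-30)); crop(a,p[0],p[1],60,60,10,"pics/21a.png"); crop(a,319,220,80,60,10,"pics/21b.png")
E
```

```text
21.45 [ 0.57712291 -0.02885284  0.18269017] [-0.38065147 -0.09301116 -0.46025814] [ 0.01 -0.02 -0.    0.    0.    0.  ]
[313.87576918 123.89687129] 283 93
```

View pics/21a.png

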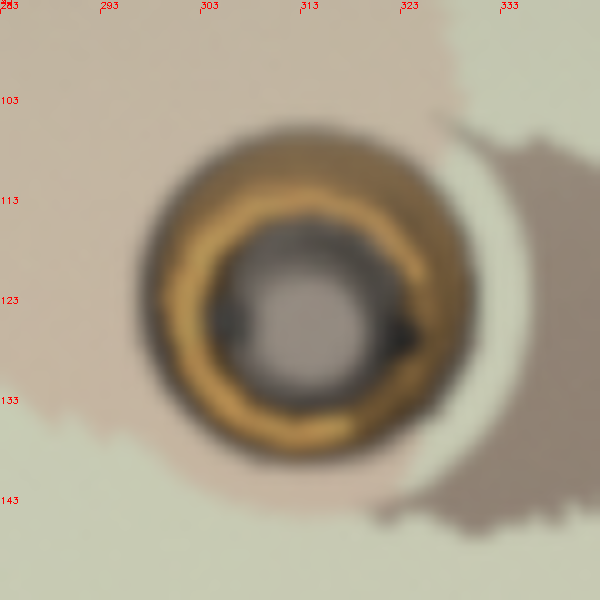

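View pics/21b.png

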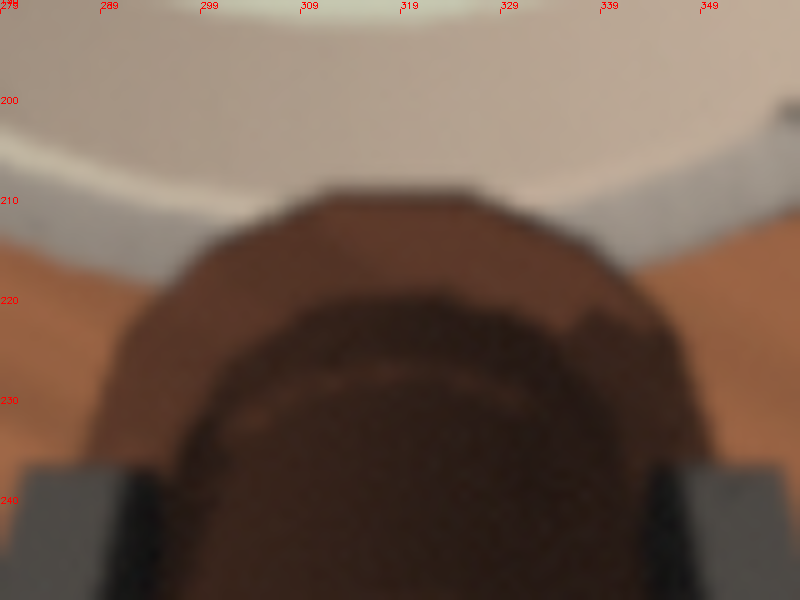

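```bash
python3 - <<'E'
from h import *
c=dict(np.load("w21.npz")); p=c["pos"]; R=Rn.from_rotvec(c["rv"]).as_matrix()
w=at(c,313.35,125.25,.096,True); print("tip",w,(R.T@(w-p)).round(4))
def tz(u,v,zt):
    o,d=ray(c,u,v,True); o=R.T@(o-p); d=R.T@d; return (o+d*(zt-o[2])/d[2]).round(4)
print("flange near edge",tz(318.75,208.55,.034)-[.018,0,0], tz(318.75,209.5,.032)-[.018,0,0])
print(tz(287.2,236,.032),tz(349.9,236,.032))
s=bot.observe(); 
d=toolmove([w[0]-.0003,w[1]-.0001,.15])
E
```

```text
tip [0.62724271 0.00389083 0.096     ] [ 0.0587 -0.0038  0.0874]
flange near edge [-0.0013 -0.      0.034 ] [-0.0012 -0.      0.032 ]
[ 0.0012 -0.0176  0.032 ] [0.0012 0.0173 0.032 ]
tool shift [ 0.0589 -0.0034  0.034 ] pos [ 0.5771 -0.0285  0.1832] yaxis [ 0.497 -0.868  0.004] z [ 0.013  0.003 -1.   ]
```

>>> send_rows(series=[[[0, 0.03, -0.003, 0, 0], [0, 0.0593, -0.0037, 0.01, 0], [0, 0.0593, -0.0037, 0.03, 0], [0, 0.0593, -0.0037, 0.047, 0], [0, 0.0593, -0.0037, 0.047, 0]]])

```text
time_s: 22.0
position: [0.6257, 0.0049, 0.1343]
ee_rot: [-3.035, -0.809, -0.015]
contact_force: [-1.3, -0.0, -1.4]
opening: 0.0239
```

>>> send_rows(series=[[[0, 0, 0, 0, 0]]])

```text
time_s: 22.1
position: [0.6254, 0.005, 0.1348]
ee_rot: [-3.035, -0.809, -0.016]
contact_force: [0.7, -0.2, -1.8]
opening: 0.0239
```

```bash
python3 - <<'E'
from h import *
s=bot.observe(); print(s["time_s"],s["position"],s["contact_force"],s["dq"].round(2))
c=read_camera("scene"); a=c["frame"]; p=proj(c,[.6276,.004,.1]); print(p); crop(a,p[0],p[1],40,40,12,"pics/22a.png")
b=read_camera("wrist"); crop(b["frame"],319,215,60,60,8,"pics/22b.png"); np.savez("w22.npz",pos=s["position"],rv=s["ee_rot"],**b)
cv2.imwrite("pics/22.png",cv2.resize(np.hstack([cv2.imread("pics/22a.png"),cv2.imread("pics/22b.png")]),(800,400)))
t=toolmove([.6276,.0039,.13])
E
```

```text
22.1 [0.62537383 0.00495917 0.13483751] [ 0.6693677  -0.18322825 -1.84980161] [ 0.   -0.    0.03  0.   -0.01  0.  ]
[316.73333425 234.91014765]
tool shift [0.0013 0.0019 0.0051] pos [0.6255 0.0049 0.135 ] yaxis [ 0.498 -0.867  0.002] z [ 0.01   0.003 -1.   ]
```

View pics/22.png

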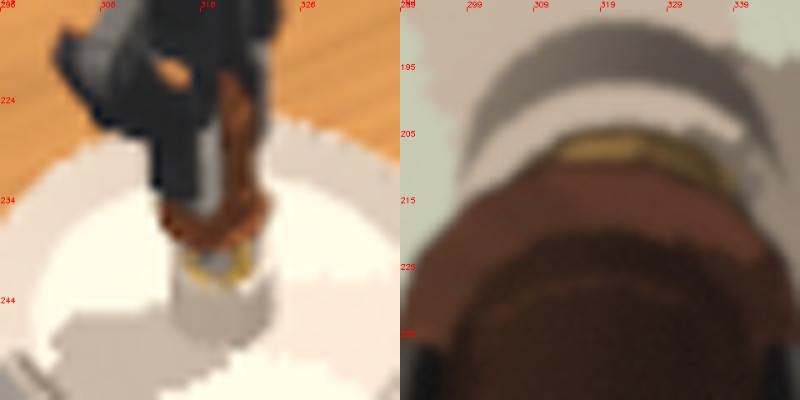

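>>> send_rows(series=[[[0, 0.0018, 0.0019, 0, 0], [0, 0.0018, 0.0019, 0, 0], [0, 0.0018, 0.0019, 0.001, 0]]])

```text
time_s: 22.5
position: [0.6283, 0.0039, 0.1346]
ee_rot: [-3.035, -0.809, -0.018]
contact_force: [-0.1, -1.0, -1.4]
opening: 0.0237
```

```bash
python3 - <<'E'
from h import *
s=bot.observe(); print(s["time_s"],s["position"],s["contact_force"],s["dq"].round(2))
c=read_camera("scene"); a=c["frame"]; p=proj(c,[.6276,.004,.1]); crop(a,p[0],p[1],40,40,12,"pics/23a.png")
b=read_camera("wrist"); crop(b["frame"],319,220,70,70,8,"pics/23b.png"); np.savez("w23.npz",pos=s["position"],rv=s["ee_rot"],**b)
cv2.imwrite("pics/23.png",np.hstack([cv2.resize(cv2.imread("pics/23a.png"),(400,400)),cv2.resize(cv2.imread("pics/23b.png"),(400,400))]))
toolmove([.6277,.0040,.13])
E
```

```text
22.5 [0.62827061 0.00393094 0.1346484 ] [-0.11316005 -1.02007106 -1.44399703] [ 0.    0.01  0.02 -0.   -0.02 -0.  ]
tool shift [-0.0004 -0.0001  0.0041] pos [0.6281 0.004  0.1341] yaxis [ 0.498 -0.867  0.002] z [ 0.01   0.003 -1.   ]
```

View pics/23.png

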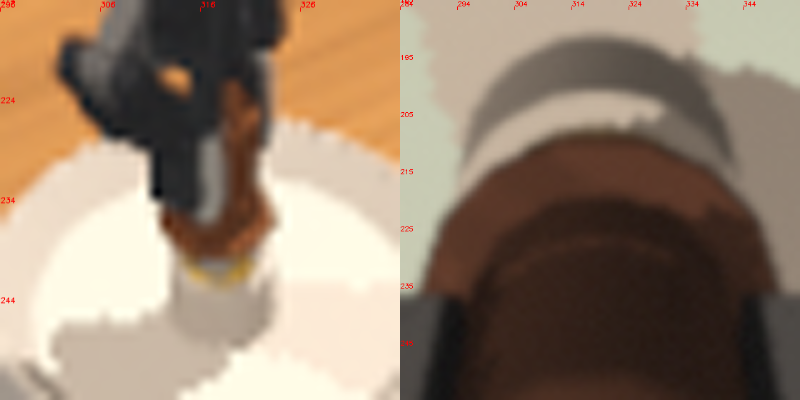

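>>> send_rows(series=[[[0, -0.0001, 0, 0.0015, 0], [0, -0.0001, 0, 0.003, 0], [0, -0.0001, 0, 0.004, 0]]])

```text
time_s: 22.9
position: [0.6279, 0.004, 0.1298]
ee_rot: [-3.035, -0.809, -0.016]
contact_force: [-0.5, 0.1, -1.4]
opening: 0.0237
```

>>> send_rows(series=[[[0, 0, 0, 0.001, 0], [0, 0, 0, 0.0015, 0]]])

```text
time_s: 23.1
position: [0.6278, 0.004, 0.1281]
ee_rot: [-3.035, -0.809, -0.016]
contact_force: [-1.3, 0.5, -0.5]
opening: 0.0241
```

>>> send_rows(series=[[[0, 0, 0, 0.001, 0], [0, 0, 0, 0.002, 0], [0, 0, 0, 0.003, 0]]])

```text
time_s: 23.4
position: [0.6281, 0.004, 0.1254]
ee_rot: [-3.035, -0.809, -0.017]
contact_force: [-0.5, -0.3, 3.5]
opening: 0.0239
```

>>> send_rows(series=[[[0, 0, 0, 0.001, 0], [0, 0, 0, 0.002, 0], [0, 0, 0, 0.003, 0]]])

```text
time_s: 23.7
position: [0.6282, 0.004, 0.1228]
ee_rot: [-3.035, -0.809, -0.017]
contact_force: [-1.8, -0.8, 5.4]
opening: 0.024
```

>>> send_rows(series=[[[0, 0, 0, 0.001, 0], [0, 0, 0, 0.002, 0]]])

```text
time_s: 23.9
position: [0.6283, 0.004, 0.1211]
ee_rot: [-3.035, -0.809, -0.018]
contact_force: [-1.3, -0.4, 4.8]
opening: 0.024
```

>>> send_rows(series=[[[0, 0, 0, 0.0005, 0], [0, 0, 0, 0.001, 0]]])

```text
time_s: 24.1
position: [0.6283, 0.004, 0.1202]
ee_rot: [-3.035, -0.809, -0.018]
contact_force: [-2.0, -0.9, 5.7]
opening: 0.0239
```

>>> send_rows(series=[[[0, 0, 0, 0.0004, 0], [0, 0, 0, 0.0006, 0]]])

```text
time_s: 24.3
position: [0.6284, 0.004, 0.1198]
ee_rot: [-3.035, -0.809, -0.018]
contact_force: [-2.3, -0.5, 6.6]
opening: 0.0238
```

>>> send_rows(series=[[[0, 0, 0, 0.0004, 0], [0, 0, 0, 0.0006, 0]]])

```text
time_s: 24.5
position: [0.6284, 0.004, 0.1195]
ee_rot: [-3.035, -0.809, -0.019]
contact_force: [-2.7, 0.1, 8.0]
opening: 0.0243
```

>>> send_rows(series=[[[0, 0, 0, 0.0004, 0], [0, 0, 0, 0.0006, 0]]])

```text
time_s: 24.7
position: [0.6285, 0.004, 0.1194]
ee_rot: [-3.036, -0.809, -0.019]
contact_force: [-3.6, -1.3, 9.8]
opening: 0.0242
```

```bash
python3 - <<'E'
from h import *
s=bot.observe(); print(s["time_s"],s["position"],s["contact_force"])
c=read_camera("scene"); crop(c["frame"],317,238,40,40,12,"pics/24a.png")
b=read_camera("wrist"); crop(b["frame"],319,220,70,70,8,"pics/24b.png")
cv2.imwrite("pics/24.png",np.hstack([cv2.resize(cv2.imread("pics/24a.png"),(400,400)),cv2.resize(cv2.imread("pics/24b.png"),(400,400))]))
E
```

```text
24.7 [0.62847509 0.0039879  0.11940435] [-3.55334212 -1.31540004  9.79021219]
```

View pics/24.png

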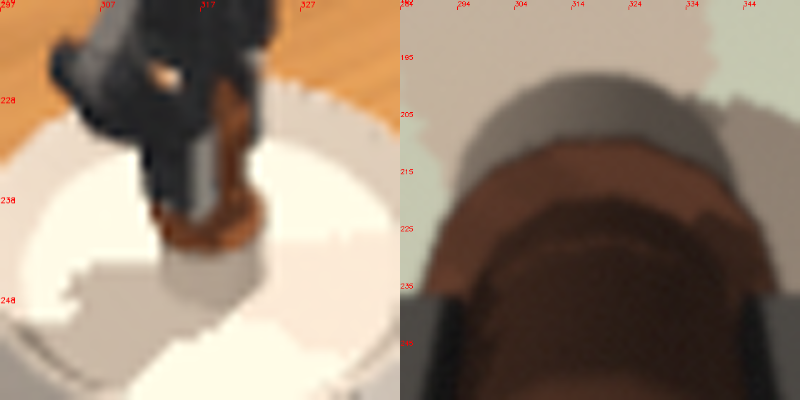

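>>> send_rows(series=[[[0, 0, 0, 0.0004, 0], [0, 0, 0, 0.0007, 0], [0, 0, 0, 0.0007, 0]]])

```text
time_s: 25.1
position: [0.6285, 0.004, 0.1194]
ee_rot: [3.036, 0.809, 0.019]
contact_force: [-4.8, -0.5, 10.2]
opening: 0.024
```

>>> send_rows(series=[[[0, 0, 0, -0.0002, 0], [0.5, 0, 0, -0.0002, 0], [0.7, 0, 0, -0.0002, 0], [0.7, 0, 0, -0.0002, 0], [0.7, 0, 0, -0.0002, 0]]])

```text
time_s: 25.6
position: [0.6285, 0.004, 0.1194]
ee_rot: [-3.036, -0.809, -0.019]
contact_force: [-0.4, -0.5, -0.2]
opening: 0.0596
```

>>> send_rows(series=[[[0.7, 0, 0, -0.02, 0], [0.7, 0, 0, -0.06, 0], [0.7, 0, 0, -0.1, 0], [0.7, -0.04, 0, -0.11, 0], [0.7, -0.08, 0, -0.11, 0]]])

```text
time_s: 26.1
position: [0.5578, -0.0363, 0.2306]
ee_rot: [3.034, 0.81, 0.024]
contact_force: [-0.3, -0.2, -0.6]
opening: 0.0597
```

>>> send_rows(series=[[[0.7, 0, 0, 0, 0], [0.7, 0, 0, 0, 0]]])

```text
time_s: 26.3
position: [0.5577, -0.0366, 0.2313]
ee_rot: [3.034, 0.809, 0.026]
contact_force: [1.0, -0.1, 0.5]
opening: 0.0595
```

```bash
python3 - <<'E'
from h import *
s=bot.observe(); print(s["time_s"],s["position"],s["contact_force"])
c=read_camera("scene"); cv2.imwrite("pics/25s.png",c["frame"][:,:,::-1]); crop(c["frame"],317,238,60,60,10,"pics/25a.png")
b=read_camera("wrist"); np.savez("w25.npz",**b); p=proj(b,[.628,.004,.09],True); print(p); crop(b["frame"],p[0],p[1],70,70,8,"pics/25b.png")
t=read_camera("top"); cv2.imwrite("pics/25t.png",t["frame"][:,:,::-1])
cv2.imwrite("pics/25.png",np.hstack([cv2.resize(cv2.imread("pics/25a.png"),(400,400)),cv2.resize(cv2.imread("pics/25b.png"),(400,400))]))
for n,k in((c,"scene"),(t,"top")): print(k,proj(n,[.6277,.004,.168]),proj(n,[.6277,.004,.084]),proj(n,[.6277,.004,.136]))
E
```

```text
26.3 [ 0.55765012 -0.03663307  0.23131145] [ 1.03406725 -0.12101963  0.51133007]
[318.0269934   98.87548672]
scene [316.30997039 218.41708403] [316.85089234 238.65511859] [316.52144724 226.32927118]
top [348.90504011 145.29375075] [347.17567435 152.48136585] [348.22341066 148.12674898]
```

View pics/25.png

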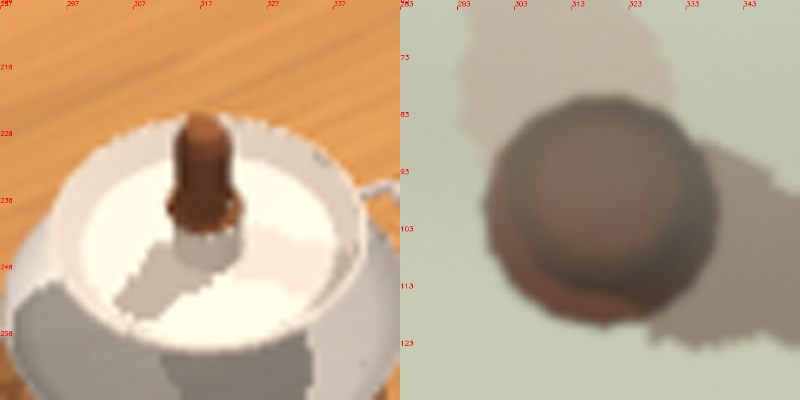

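View pics/25s.png

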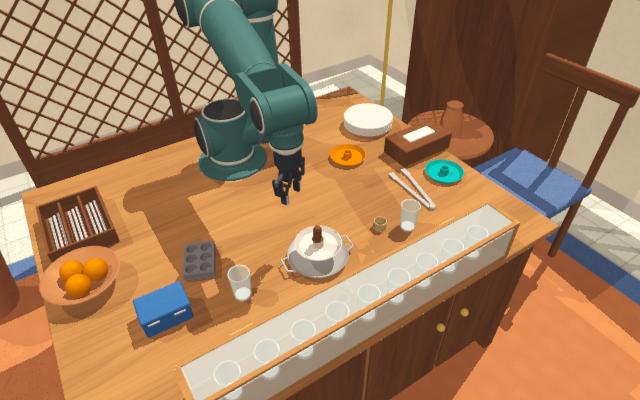

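View pics/25t.png

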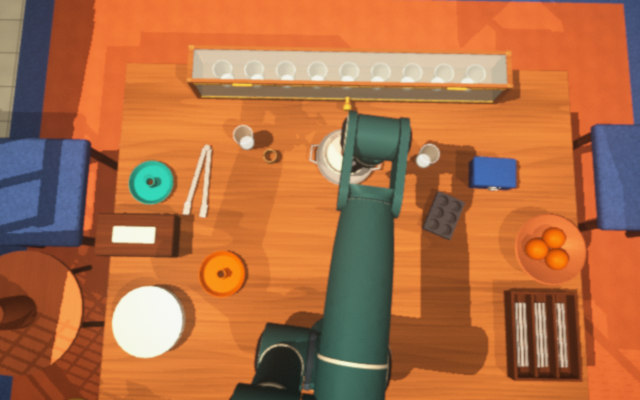

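```bash
python3 -c "
from bench import bot
print(bot.observe()['contact_force']); print(bot.hand_in())"
```

```text
[-0.31639393  0.25888498 -0.83491644]
the job is handed in; nothing more can be done
None
```

The stand is assembled and handed in after about 26 s of the 72 s allowed. The hand-in reports no verdict, so the results below rest on my own checks.

- **Spacer:** I matched its notch to the pin by camera (pin at about 28°, notch at about 28.5°). It dropped straight onto the boss without a search turn, and I pressed it down with about 11 N.
- **Dish:** The white porcelain dish touched down on the shoulder with the gripper at 84.6 mm, against 84.5 mm expected. The contact force was about 2 N.
- **Knob:** I pushed it down the rod against about 6 N of drag. It stopped with the gripper at 119.4 mm, exactly the expected home height, and the final push was about 12 N.

**Last checks:** The final pictures show the knob upright and centred on the hub, the dish level, and every bystander where it started. The gripper is clear of everything and the force reading is at its noise level. I could not see the gap under the flange directly; it is inferred from the height and the firm stop.

**Disagreements:**
- The overhead and wrist cameras differed by 3 to 6 mm on some positions, so I relied on close wrist views.
- Early estimates of the notch angle ranged from -26° to -45°, until a head-on view gave -31°.
- One later view of the pin's end gave 23° rather than 28°. That was still within the 7° tolerance.

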